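Arm the detector's high voltage and lock the guard

ROBOT

A 6-joint arm with a two-finger parallel gripper is mounted at the origin on the work surface. World frame = base frame: x ahead of the robot, y to its left, z up, the work surface at z = 0. Lengths are in m, angles in rad, forces in N, time in s.
With the tool pointing down it reaches from about 0.275 to 0.75 m from the base axis. Payload 10.2 kg.
Tool frame: the origin (TCP) lies midway between the tips of the shut fingers; the grasp point (between the pads) lies arm.grip_depth behind it (arm.grip_depth is the distance from the TCP to the grasp point, in m); y points along the fingers, z is the direction in which the jaws open and shut, and the axes are right-handed (so a half turn about y gives the same grasp; the last joint's range is limited). The gripper opens to 85 mm and grips with 20 to 120 N. Pads are 22 mm wide; open, the fingers measure 114 mm over their backs; the gripper's body (76 mm by 85 mm) begins 54 mm behind the grasp point. The pads swing forward as they close: fully open they stand 13 mm farther back than shut.
Start: joints at [1.038, 0.313, 1.498, -0, 1.331, -0.223], TCP at [0.16, 0.5, 0.231] pointing down, gripper open.
Joint ranges: [-2.94, 2.94], [-0.97, 2.17], [0.19, 2.56], [-1.23, 4.37], [0.02, 3.11], [-2.88, 2.88]. Speed limits (rad/s): [2.39, 2.39, 3.01, 3.14, 3.14, 3.14].

INTERFACE

Orientations are given as a unit quaternion [w, x, y, z].
In Python, from workcell import arm, vision, job, finder gives the robot as it stands. The module is installed in compiled form; this text tells all that it offers.
- The arm moves only by the tool carry_out, never from a script. Its argument "rows" is a list of rows, each a list of 7 numbers: the opening, from 0 (shut) to 1 (fully open), then the shift along the world's x, y, z in cm, then the turn, a rotation vector about the world's x, y, z in degrees. In form: [[jaw, x, y, z, wx, wy, wz], ...]. A call has exactly 10 rows; each row shifts and turns the commanded pose from where the row before left it; what a row does not reach is not made up. A row lasts 1/12 s, in which the tool goes at most 41.7 mm and 7.16 degrees, less where a joint would pass 70% of its speed; a pose out of reach is approached as far as the arm can. A call is refused whole if a number of a shift passes 4.17 or a number of a turn 7.16, either way. A call with a gripper value outside its range is refused whole. The fingers move at their own pace and stop on an object; "newtons" is the grip in N (left out, the last holds). Time passes only in rows, so rows that do not move let the fingers close, or fill a call up. It gives the time, the measured TCP pose, the force and the opening at its end, in the units of the state.
- arm.observe(): the state, without advancing time (a new reading comes with each control period).
- vision.read_camera(name): name is "scene" or "top"; returns a dict with "frame" (480x640x3 uint8, blue, green, red), "z_map" (480x640 float32, m along the optical axis (not along the pixel's ray), 0 where there is no reading), "fx", "fy", "cx", "cy" (pixels), "R" (3x3) and "t" (3): a world point X has camera coordinates R X + t. Camera axes: x right, y down, z forward; pixel columns grow to the right and rows downward; lengths in m; the calibration is good to about 2 mm. A picture is of the moment at which its call begins.
- job.job_done(): hands the job in, once; it reports no verdict.
Trained networks look in a picture, given as the dict that the camera call returned (one of the last four; its "shot" number tells which), for a name from the list of things; names that differ only in an ending like _2 or _b are one class to them, and where a whole thing is asked for, a point or a joint stands for the part that bears it (a point fixed in the world has none). Each returns a list of dicts, best first, with "score" (0 to 1); they miss things now and then, are a little off and sometimes report something else, mostly with a low value. They report only what shows in the picture. A call takes as long as a camera call. They do not tell look-alikes from the thing itself.
- finder.look_for(thing, picture): "bbox" ([left, top, right, bottom] in pixels, round what is visible of it).
- finder.tip_of(thing, picture): "at" ([row, column] in pixels: a listed point, or the origin of a listed thing).
The state is a dict: "t": time; "joints": joint angles; "joint_vel": joint speeds; "joint_torque": joint torques, N m; "tcp_pos": TCP position; "eef_rot": TCP orientation; "wrist_force": force on the tool from outside, world axes, zero at the start; "torque": the same for the moment, N m; "opening": finger opening in m.
Only numpy, scipy, OpenCV 4.12 (cv2) and the standard library are available. Lean on these libraries where they do the work, as an engineer would, in place of code of your own. Each camera call takes 0.05 s, during which the arm holds its last target.

TASK

Arm the detector's high voltage: lift the red guard cover on the white station, throw the toggle underneath from left all the way over to the right (as the robot faces it) and shut the cover again. Then lock it by sliding the square bar with the orange grip through all three holes (bracket, yellow fin on the cover, other bracket), from whichever side you like, until its grip is home against the bracket, and let go. Leave the jar, screwdriver and blue box where they are.

Things in the scene. Friction and masses are not known exactly. Their poses are not given: they have to be found in the camera images.
- station: White fixed arming station, 170 (x) x 180 (y) x 45 mm high, front towards its own -x, y to its left. Origin at the centre of its underside; flat deck at z = 45. Aluminium brackets stand at x -45, y +70 and -70: 30 mm in x, 12 mm thick in y (faces 64 and 76 from the middle), tops at z = 128. The red cover is between them; shut, its fin's hole lines up with the bracket holes.
- eye_left (a point): Centre of the left bracket's hole on its outer face (station x -45, y +76, z 116 mm). The hole is square, 15 x 15 mm, and runs through along y. Axes as the station's.
- eye_right (a point): Centre of the right bracket's hole on its outer face (station x -45, y -76, z 116 mm). The hole is square, 15 x 15 mm, and runs through along y. Axes as the station's.
- cover (a joint): Angle of the red cover: 0 shut, grows as it opens up and away, stop at 1.7 rad. Its stiff friction hinge (0.17 N m) holds it at any angle, so it does not fall shut by itself: it has to be pressed down onto its stop (a few newtons).
- cover_hinge (a point): Middle of the cover's hinge line, at station x +50, y 0, z 45 mm; the hinge runs along the station's y. This frame turns with the cover (shut: axes as the station's). The cover is a red box open below, 110 (from the hinge to -x) x 90 (y) x 55 mm high, walls 4 mm, 0.16 kg.
- fin_top (a point): Middle of the top of the yellow fin on the cover, by which it is lifted: 26 mm in x, 12 mm thick in y, 38 mm high above the cover's top. Square 15 x 15 mm hole along y, centred 22 mm below this point. Axes turn with the cover (shut: as the station's); in them the hinge line lies 95 mm to +x and 93 mm to -z. Pinched across y, the fin can pivot between the fingers.
- toggle (a joint): Angle of the toggle: 0 leans left (safe), 1.0 rad leans right (armed), each side at a stop; upright at 0.5. It stays where it is left; friction 0.13 N m, about 4 N at the middle of the lever.
- toggle_tip (a point): Centre of the black ball (18 mm diameter) at the end of the toggle. Pivot at station x +2, y 0, z 45 mm, lever 10 mm thick, 48 mm from pivot to ball centre; it swings in the station's y-z plane, under the cover.
- bar_grip (a point): Centre of the bar's orange grip: 40 mm long (x, towards the tip), 16 mm wide (y), 42 mm high (z, up as it lies), 21 mm above the table. The 12 x 12 mm square aluminium shaft leaves its front face 20 mm ahead of this point, its axis 15 mm below this point, undersides flush. Bar 210 mm overall, about 0.16 kg, balanced 17 mm ahead of this point. It may enter from either side.
- bar_tip (a point): End of the bar's shaft on its axis, 190 mm ahead of the grip's centre, 6 mm above the table as it lies; the last 12 mm are a round taper from 12 to 5 mm. Axes as bar_grip's. With the grip home it stands 18 mm beyond the far bracket's outer face.
- driver: Screwdriver lying on the table, 180 mm long; leave alone.
- jar: Small capped jar, 48 mm diameter, 55 mm high, origin under its centre; leave alone.
- fusebox: Blue box 90 x 60 x 35 mm, origin under its centre; leave alone.
- lockbar: The whole locking bar (see bar_grip); origin half-way along its length on its underside, x towards the tip.
There are look-alikes about, which are no part of the job. There is more than one size of the station; the job needs the largest.

How it is judged:
By the outcome, as a careful person would: the job done as asked, in the order asked, and still so for the second after the job is handed in, with the robot touching nothing.
It also fails if it takes over 72 s, if anything falls off the work surface, if the arm or the gripper's body presses on something with over 40 N, if the wrist force passes 120 N, or if a joint passes its speed limit or range.

## Working session

There is one attempt and no reset: what is moved stays moved. The work goes in short steps, Python scripts to look and compute and a tool call to move; the robot and the scene stay as the last step left them, time stands still between calls to the robot, and variables do not carry over. Pictures are saved under pics/ and viewed, and the job is handed in when it is done.

Besides the shell and the picture viewer there is one more tool, called after "Emit:" by a JSON object that holds its "op" and its "data". carry_out: Moves the arm, as the interface text tells. Its arguments: {"type":"object","properties":{"rows":{"type":"array","items":{"type":"array","items":{"type":"number"}}},"newtons":{"type":"number"}},"required":["rows"]}

```bash
mkdir -p pics; python3 - <<'E'
from workcell import arm, vision, job, finder
import cv2,pickle
print(arm.observe()); print(arm.grip_depth)
for n in ("scene","top"):
    p=vision.read_camera(n); cv2.imwrite(f"pics/{n}0.png",p["frame"])
    print(n,p["fx"],p["R"],p["t"],p["shot"])
    pickle.dump(p,open(f"{n}0.pkl","wb"))
    for th in ["station","cover","fin_top","eye_left","eye_right","toggle_tip","bar_grip","bar_tip","cover_hinge","lockbar","jar","driver","fusebox"]:
        try: 
            print(th,[(d["bbox"],round(d["score"],2)) for d in finder.look_for(th,p)][:4])
        except Exception as e: print(th,"err",e)
        try:
            print("   at",[(d["at"],round(d["score"],2)) for d in finder.tip_of(th,p)][:4])
        except Exception as e: print(th,"err",e)
print(arm.observe()["t"])
E
```

```text
{'t': 0.0, 'joints': array([ 1.03760603e+00,  3.13438357e-01,  1.49843351e+00,  3.16067466e-05,
        1.33101886e+00, -2.23432308e-01]), 'joint_vel': array([ 0.00086659, -0.00151699, -0.0007376 , -0.00016963, -0.00145935,
       -0.00014263]), 'joint_torque': array([-2.55119703e-04, -4.12244618e+01, -2.59750539e+01, -1.72021169e-04,
        3.99030716e-03,  6.53102830e-06]), 'tcp_pos': array([0.15991991, 0.49977878, 0.23074238]), 'eef_rot': array([-0.69821982,  0.69906478, -0.10926088,  0.10890169]), 'wrist_force': array([-0.69649288,  1.02652275,  0.06635652]), 'torque': array([ 0.04718196, -0.00226194,  0.00217623]), 'opening': 0.08533117892596213}
0.0187
scene 502.48285242330314 [[-0.27045803  0.96270571 -0.00708335]
 [ 0.71706569  0.19652876 -0.66872508]
 [-0.64239337 -0.1859413  -0.74347602]] [ 0.12020009 -0.25682132  1.65372724] 1
station [([221.4, 147.3, 270.1, 193.1], 0.83), ([257.7, 221.9, 351.0, 310.6], 0.82), ([379.7, 221.0, 426.4, 272.3], 0.64)]
   at [([278.6, 304.5], 0.82), ([257.3, 399.0], 0.8), ([180.5, 242.6], 0.7)]
cover [([231.7, 149.3, 256.7, 179.7], 0.68), ([28
[... 2975 characters left out ...]
 at []
bar_grip [([160.8, 215.6, 243.7, 244.0], 0.73)]
   at [([221.3, 235.0], 0.61)]
bar_tip [([157.6, 216.0, 245.1, 246.5], 0.95)]
   at [([240.3, 156.6], 0.57)]
cover_hinge [([446.7, 348.2, 484.6, 389.1], 0.92), ([302.1, 199.3, 348.1, 253.6], 0.67), ([211.1, 272.6, 242.7, 310.4], 0.56)]
   at [([351.2, 462.5], 0.85), ([277.4, 226.3], 0.8)]
lockbar [([158.5, 219.1, 247.8, 243.2], 0.6)]
   at [([230.0, 205.2], 0.7), ([230.0, 323.4], 0.5)]
jar [([411.2, 290.3, 431.2, 308.6], 0.63)]
   at [([296.9, 417.1], 0.79)]
driver [([407.8, 219.0, 486.2, 243.5], 0.73)]
   at [([241.3, 356.1], 0.66), ([229.2, 440.0], 0.56)]
fusebox [([376.3, 124.2, 407.6, 167.6], 0.83)]
   at [([145.3, 393.6], 0.67)]
2.6
```

View pictures.

View pics/scene0.png

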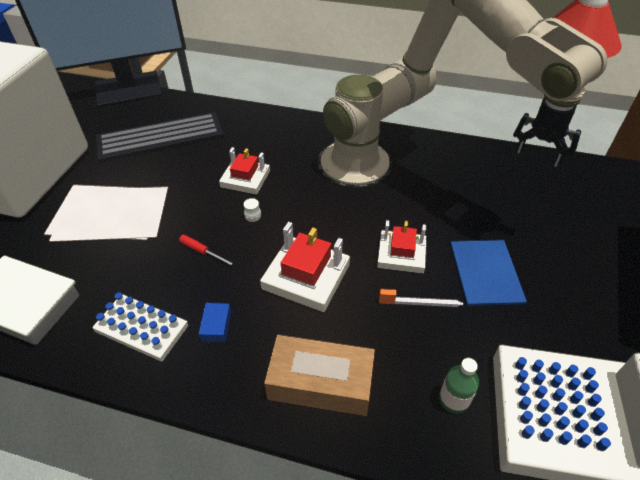

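View pics/top0.png

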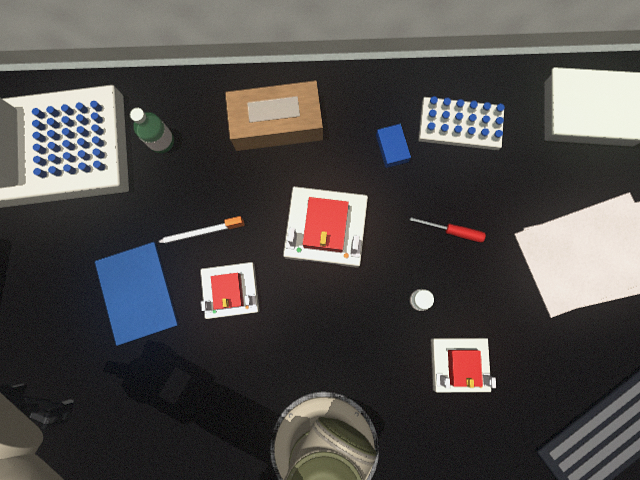

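```bash
cat > h.py <<'E'
import numpy as np,cv2,pickle
def cloud(p):
    z=p["z_map"].astype(float); v,u=np.indices(z.shape)
    C=np.stack([(u-p["cx"])/p["fx"]*z,(v-p["cy"])/p["fy"]*z,z],-1)
    W=(C-p["t"])@p["R"]
    W[z<=0]=np.nan
    return W
def px(p,X):
    c=p["R"]@np.asarray(X)+p["t"]; return np.array([c[0]/c[2]*p["fx"]+p["cx"],c[1]/c[2]*p["fy"]+p["cy"]])
def ray(p,u,v,z):
    d=p["R"].T@np.array([(u-p["cx"])/p["fx"],(v-p["cy"])/p["fy"],1.]); o=-p["R"].T@p["t"]
    return o+d*(z-o[2])/d[2]
E
python3 - <<'E'
from h import *
for n,box,bb in (("scene",(215,310,250,360),(280,320,365,480)),("top",(180,275,275,380),(205,255,150,255))):
    p=pickle.load(open(n+"0.pkl","rb")); W=cloud(p); f=p["frame"].astype(int)
    z=W[...,2]; print(n,"table z",np.nanmedian(z[330:340,150:200] if n=="top" else z[250:270,150:180]))
    m=np.zeros(z.shape,bool); m[box[0]:box[1],box[2]:box[3]]=1
    deck=m&(abs(z-.045)<.008); P=W[deck]; print("deck n",len(P),"z",np.median(P[:,2]))
    r=cv2.minAreaRect((P[:,:2]*1000).astype(np.float32)); print("deck rect",r)
    # white outline in pixels -> deck plane
    hi=m&(z>.105); P=W[hi]; print("high",len(P))
    k=cv2.kmeans(P[:,1:2].astype(np.float32).copy(),3,None,(3,50,1e-5),5,cv2.KMEANS_PP_CENTERS)
    for i in range(3):
        Q=P[k[1][:,0]==i]; print(len(Q),Q.mean(0)*1000,Q.min(0)*1000,Q.max(0)*1000)
    m[:]=0; m[bb[0]:bb[1],bb[2]:bb[3]]=1
    b=m&(z>.005)&(z<.06); P=W[b]; print("bar",len(P)); print(cv2.minAreaRect((P[:,:2]*1000).astype(np.float32)), P.min(0)*1e3,P.max(0)*1e3)
    org=b&(f[...,2]>150)&(f[...,0]<80); Q=W[org]; print("orange",len(Q),Q.mean(0)*1e3,Q.min(0)*1e3,Q.max(0)*1e3); 
    al=b&(abs(f[...,2]-f[...,0])<40)&(f[...,1]>90); A=W[al]; print("shaft",len(A),A.mean(0)*1e3,A.min(0)*1e3,A.max(0)*1e3)
    l=cv2.fitLine((A[:,:2]*1000).astype(np.float32),cv2.DIST_HUBER,0,.01,.01).ravel(); print("line",l,np.degrees(np.arctan2(l[1],l[0])))
    cv2.imwrite(f"pics/{n}_z.png",cv2.resize(p["frame"][180:320,220:380] if n=="scene" else p["frame"][170:310,140:380],None,fx=3.3,fy=3.3,interpolation=cv2.INTER_CUBIC))
E
```

```text
scene table z 0.0008061894792431115
deck n 1927 z 0.04581637248247442
deck rect ((508.3227233886719, -17.055007934570312), (180.7626495361328, 172.45205688476562), 81.1063003540039)
high 316
92 [475.59434388  59.46294679 122.23393591] [455.93991504  51.75034215 105.8729711 ] [490.86301491  66.568037   133.10308126]
101 [456.89036029 -78.12502626 120.64490982] [435.13799853 -88.43574452 105.04527736] [521.38100144 -48.26964117 133.09212356]
123 [469.64905901 -10.53421627 125.12847165] [449.1484624  -43.97240436 105.01261711] [562.27203456  18.10030635 141.48324552]
bar 1095
((494.01898193359375, 292.0036926269531), (121.71861267089844, 295.7330627441406), 13.730669975280762) [401.46734524 141.25956846   5.02349144] [580.03860226 430.0442895   49.9840176 ]
orange 84 [524.61013478 200.25112414  42.74082979] [512.64777634 181.78242907  37.64217989] [535.63565526 219.77062286  49.9840176 ]
shaft 359 [503.78043169 302.51196448  11.92429469] [479.40406853 222.27739373   5.19155562] [526.2776205  386.57180272  18.59772967]
line [ 2.1162342e-01 -9.7735131e-01  5.0414951e+02  3.0339035e+02] -7
[... 412 characters left out ...]
463.13959601 -71.52330824 131.48929759]
87 [459.37810527 -10.1395151  133.61318113] [445.11118666 -42.39775313 105.1808619 ] [541.82142267  15.40580742 141.85807014]
bar 634
((506.1229553222656, 283.60406494140625), (248.4409942626953, 115.28124237060547), 89.16229248046875) [449.58409205 159.07548373   5.03350596] [565.47892044 408.5518673   47.4736556 ]
orange 45 [522.15483004 197.19732648  41.32813099] [510.70373055 181.91194696  37.3045688 ] [530.09543734 218.35954688  46.35465137]
shaft 347 [498.71256145 303.39797957  11.36863209] [479.32367773 217.85459725   5.4821062 ] [520.01197187 387.6545213   38.95516922]
line [ 2.0175052e-01 -9.7943693e-01  4.9841211e+02  3.0487909e+02] -78.36065
```

```bash
python3 - <<'E'
from scipy.spatial.transform import Rotation as R
import numpy as np
q=[-0.69821982,0.69906478,-0.10926088,0.10890169]
M=R.from_quat([q[1],q[2],q[3],q[0]]).as_matrix();print(M.round(3))
print(np.degrees(np.arctan2(M[1,2],M[0,2])))
c=np.array([505.4,-16.9]);a=np.radians(-8.7);r=np.array([[np.cos(a),-np.sin(a)],[np.sin(a),np.cos(a)]])
for n,x in dict(fin=(-45,0),eyeL=(-45,76),eyeR=(-45,-76),hinge=(50,0),tog=(2,0)).items(): print(n,c+r@x)
E
```

```text
[[ 0.952 -0.001  0.305]
 [-0.305 -0.001  0.952]
 [-0.    -1.    -0.001]]
72.25175437132076
fin [460.91777509 -10.09326309]
eyeL [472.41359743  65.03227231]
eyeR [449.42195275 -85.21879849]
hinge [554.82469434 -24.46304101]
tog [507.37698777 -17.20252164]
```

View pics/scene_z.png

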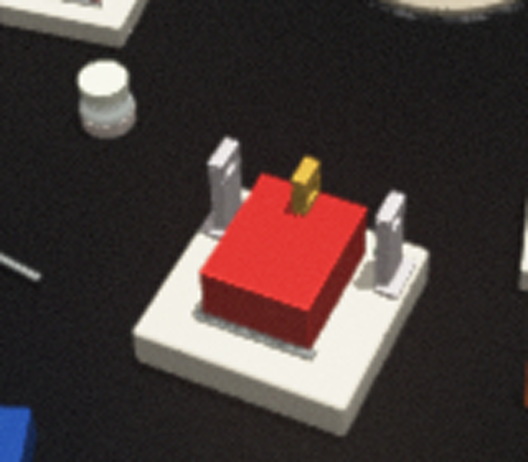

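View pics/top_z.png

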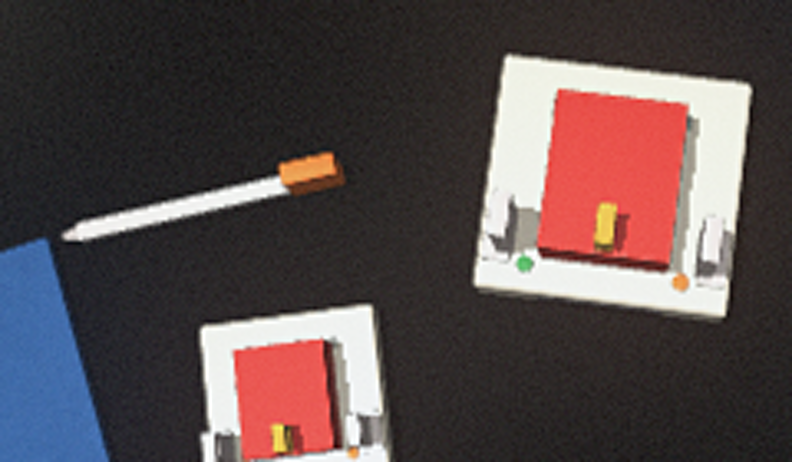

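Emit:
{"op": "carry_out", "data": {"rows": [[0.5,1.5,-2.55,-0.15,0,0,0.45],[0.5,1.5,-2.55,-0.15,0,0,0.45],[0.5,1.5,-2.55,-0.15,0,0,0.45],[0.5,1.5,-2.55,-0.15,0,0,0.45],[0.5,1.5,-2.55,-0.15,0,0,0.45],[0.5,1.5,-2.55,-0.15,0,0,0.45],[0.5,1.5,-2.55,-0.15,0,0,0.45],[0.5,1.5,-2.55,-0.15,0,0,0.45],[0.5,1.5,-2.55,-0.15,0,0,0.45],[0.5,1.5,-2.55,-0.15,0,0,0.45]], "newtons": 30}}

```text
t: 3.43
tcp_pos: [0.3105, 0.2437, 0.2164]
eef_rot: [0.702, -0.702, 0.081, -0.082]
wrist_force: [-0.5, -0.4, 0.8]
opening: 0.0427
```

Emit:
{"op": "carry_out", "data": {"rows": [[0.5,1.5,-2.55,-0.15,0,0,0.45],[0.5,1.5,-2.55,-0.15,0,0,0.45],[0.5,1.5,-2.55,-0.15,0,0,0.45],[0.5,1.5,-2.55,-0.15,0,0,0.45],[0.5,1.5,-2.55,-0.15,0,0,0.45],[0.5,1.5,-2.55,-0.15,0,0,0.45],[0.5,1.5,-2.55,-0.15,0,0,0.45],[0.5,1.5,-2.55,-0.15,0,0,0.45],[0.5,1.5,-2.55,-0.15,0,0,0.45],[0.5,1.5,-2.55,-0.15,0,0,0.45]]}}

```text
t: 4.27
tcp_pos: [0.4606, -0.0115, 0.2013]
eef_rot: [-0.705, 0.705, -0.054, 0.054]
wrist_force: [0.4, 0.6, 0.1]
opening: 0.0426
```

```bash
cat > snap.py <<'E'
import sys
from workcell import arm, vision
import cv2,pickle
def snap(tag,crops,names=("scene","top")):
    out={}
    for n in names:
        p=vision.read_camera(n); pickle.dump(p,open(f"{n}_{tag}.pkl","wb")); out[n]=p
        c=crops[n]; im=p["frame"][c[0]:c[1],c[2]:c[3]]; s=min(800/im.shape[1],600/im.shape[0])
        cv2.imwrite(f"pics/{n}_{tag}.png",cv2.resize(im,None,fx=s,fy=s,interpolation=cv2.INTER_CUBIC))
    return out
CR={"scene":(170,320,210,410),"top":(150,330,210,450)}
if __name__=="__main__": snap(sys.argv[1],CR)
E
python3 snap.py a; python3 - <<'E'
from workcell import arm
from h import *
s=arm.observe();print(s["t"],s["tcp_pos"],s["eef_rot"],s["wrist_force"])
for n in("scene","top"):
    p=pickle.load(open(f"{n}_a.pkl","rb"));print(n,px(p,s["tcp_pos"]))
E
```

```text
4.3667 [ 0.46141118 -0.01289672  0.20090465] [-0.70475401  0.70516361 -0.05501154  0.05513447] [-0.17590042 -0.18451805  0.3908508 ]
scene [310.88208049 213.29651876]
top [324.38566222 230.75796743]
```

View pics/scene_a.png

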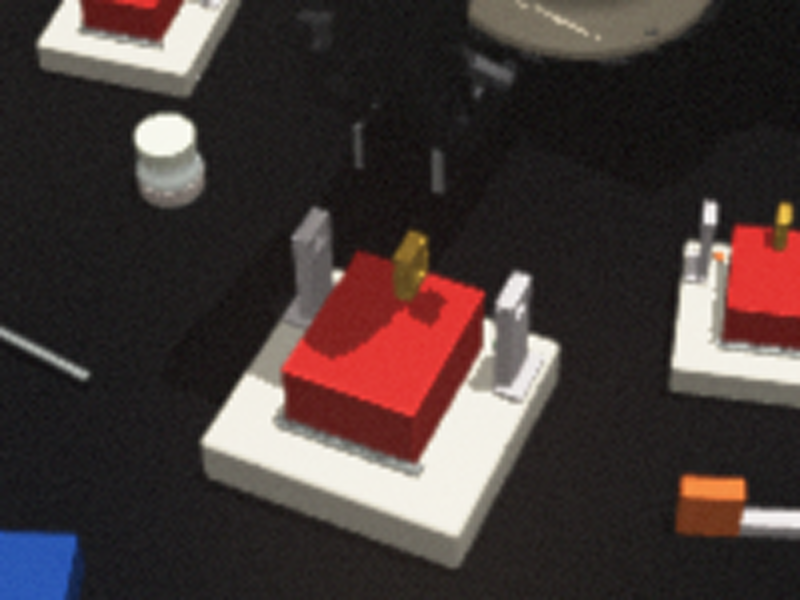

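View pics/top_a.png

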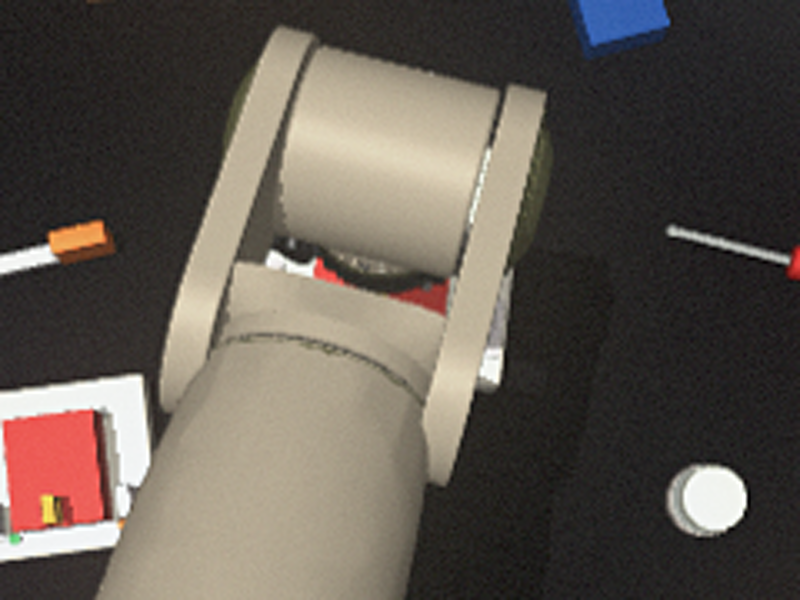

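```bash
python3 - <<'E'
from h import *
p=pickle.load(open("scene_a.pkl","rb"));W=cloud(p);q=pickle.load(open("scene0.pkl","rb"));W0=cloud(q)
np.set_printoptions(precision=0,suppress=True)
# gripper points: near
m=np.zeros(W.shape[:2],bool);m[185:225,280:345]=1
m&=(W[...,2]>.18)&(W[...,2]<.26)&(abs(W[...,0]-.46)<.06)
P=W[m]*1000
a=np.radians(-8.7);ex=np.array([np.cos(a),np.sin(a)]);ey=np.array([-np.sin(a),np.cos(a)])
D=P[:,:2]-np.array([461.4,-12.9]);X=D@ex;Y=D@ey
for lo in range(180,260,8):
    s=(P[:,2]>=lo)&(P[:,2]<lo+8)
    if s.sum():
        for sg in(-1,1):
            k=s&(np.sign(Y)==sg)
            if k.sum(): print(lo,sg,k.sum(),"x",np.percentile(X[k],[0,50,100]),"y",np.percentile(Y[k],[0,50,100]))
print(P[:,2].min())
E
```

```text
204 -1 14 x [-6.  5. 12.] y [-26. -21. -20.]
204 1 8 x [ 4. 10. 13.] y [22. 28. 29.]
212 -1 16 x [-7.  9. 14.] y [-34. -22. -21.]
212 1 19 x [-5. 10. 13.] y [21. 30. 35.]
220 -1 20 x [-7.  7. 15.] y [-33. -21. -20.]
220 1 18 x [-3.  9. 13.] y [21. 30. 37.]
228 -1 20 x [-8.  8. 15.] y [-33. -22. -20.]
228 1 26 x [-4.  9. 14.] y [22. 30. 37.]
236 -1 28 x [-11.   7.  16.] y [-35. -22. -20.]
236 1 10 x [ 7. 10. 13.] y [23. 28. 35.]
244 -1 25 x [-6. 11. 16.] y [-50. -29. -21.]
244 1 19 x [ 6. 13. 17.] y [22. 35. 50.]
252 -1 50 x [-10.   9.  17.] y [-56. -39. -19.]
252 1 65 x [-11.   9.  17.] y [20. 33. 55.]
205.61064277682715
```

Emit:
{"op": "carry_out", "data": {"rows": [[0.5,0,0,-1.2,0,0,0],[0.5,0,0,-1.2,0,0,0],[0.5,0,0,-1.2,0,0,0],[0.5,0,0,-1.2,0,0,0],[0.5,0,0,-1.2,0,0,0],[0.5,0,0,-1.2,0,0,0],[0.5,0,0,-1.0,0,0,0],[0.5,0,0,-0.6,0,0,0],[0.5,0,0,-0.3,0,0,0],[0.5,0,0,0,0,0,0]]}}

```text
t: 5.2
tcp_pos: [0.4599, -0.0097, 0.1101]
eef_rot: [0.705, -0.705, 0.054, -0.054]
wrist_force: [0.3, -0.7, 0.7]
opening: 0.0426
```

Emit:
{"op": "carry_out", "data": {"rows": [[0.0,0,0,0,0,0,0],[0.0,0,0,0,0,0,0],[0.0,0,0,0,0,0,0],[0.0,0,0,0,0,0,0],[0.0,0,0,0,0,0,0],[0.0,0,0,0,0,0,0],[0.0,0,0,0,0,0,0],[0.0,0,0,0,0,0,0],[0.0,0,0,0,0,0,0],[0.0,0,0,0,0,0,0]]}}

```text
t: 6.03
tcp_pos: [0.4603, -0.01, 0.1109]
eef_rot: [-0.705, 0.705, -0.054, 0.054]
wrist_force: [-1.2, 2.1, 5.2]
opening: 0.0116
```

```bash
python3 - <<'E'
import numpy as np
g=np.array([-95,84.6]);N=30
th=np.linspace(0,1.62,N+1)
x=g[0]*np.cos(th)+g[1]*np.sin(th); z=-g[0]*np.sin(th)+g[1]*np.cos(th)
P=np.stack([x*np.cos(np.radians(8.7)),-x*np.sin(np.radians(8.7)),z],1)/10
Q=np.round(P-P[0],2); d=np.diff(Q,axis=0)
for i in range(0,N,10): print([[0.0]+[round(float(v),2) for v in r]+[0,0,0] for r in d[i:i+10]]); print(Q[i+10])
E
```

```text
[[0.0, 0.47, -0.07, 0.5, 0, 0, 0], [0.0, 0.49, -0.08, 0.47, 0, 0, 0], [0.0, 0.51, -0.08, 0.45, 0, 0, 0], [0.0, 0.54, -0.08, 0.42, 0, 0, 0], [0.0, 0.56, -0.08, 0.39, 0, 0, 0], [0.0, 0.58, -0.09, 0.35, 0, 0, 0], [0.0, 0.6, -0.09, 0.33, 0, 0, 0], [0.0, 0.61, -0.1, 0.29, 0, 0, 0], [0.0, 0.63, -0.09, 0.26, 0, 0, 0], [0.0, 0.65, -0.1, 0.22, 0, 0, 0]]
[ 5.64 -0.86  3.68]
[[0.0, 0.65, -0.1, 0.19, 0, 0, 0], [0.0, 0.66, -0.1, 0.15, 0, 0, 0], [0.0, 0.67, -0.11, 0.11, 0, 0, 0], [0.0, 0.68, -0.1, 0.08, 0, 0, 0], [0.0, 0.67, -0.1, 0.04, 0, 0, 0], [0.0, 0.68, -0.11, 0.01, 0, 0, 0], [0.0, 0.68, -0.1, -0.03, 0, 0, 0], [0.0, 0.68, -0.1, -0.07, 0, 0, 0], [0.0, 0.67, -0.11, -0.11, 0, 0, 0], [0.0, 0.66, -0.1, -0.14, 0, 0, 0]]
[12.34 -1.89  3.91]
[[0.0, 0.66, -0.1, -0.18, 0, 0, 0], [0.0, 0.64, -0.1, -0.22, 0, 0, 0], [0.0, 0.63, -0.09, -0.25, 0, 0, 0], [0.0, 0.62, -0.1, -0.28, 0, 0, 0], [0.0, 0.6, -0.09, -0.32, 0, 0, 0], [0.0, 0.59, -0.09, -0.35, 0, 0, 0], [0.0, 0.56, -0.09, -0.38, 0, 0, 0], [0.0, 0.55, -0.08, -0.41, 0, 0, 0], [0.0, 0.52, -0.08, -0.44, 0, 0, 0], [0.0, 0.5, -0.08, -0.47, 0, 0, 0]]
[18.21 -2.79  0.61]
```

Emit:
{"op": "carry_out", "data": {"rows": [[0.0,0.47,-0.07,0.5,0,0,0],[0.0,0.49,-0.08,0.47,0,0,0],[0.0,0.51,-0.08,0.45,0,0,0],[0.0,0.54,-0.08,0.42,0,0,0],[0.0,0.56,-0.08,0.39,0,0,0],[0.0,0.58,-0.09,0.35,0,0,0],[0.0,0.6,-0.09,0.33,0,0,0],[0.0,0.61,-0.1,0.29,0,0,0],[0.0,0.63,-0.09,0.26,0,0,0],[0.0,0.65,-0.1,0.22,0,0,0]]}}

```text
t: 6.87
tcp_pos: [0.517, -0.0186, 0.1473]
eef_rot: [0.705, -0.705, 0.054, -0.054]
wrist_force: [-3.4, 2.6, -3.5]
opening: 0.0115
```

Forces are small; continue the arc.

Emit:
{"op": "carry_out", "data": {"rows": [[0.0,0.65,-0.1,0.19,0,0,0],[0.0,0.66,-0.1,0.15,0,0,0],[0.0,0.67,-0.11,0.11,0,0,0],[0.0,0.68,-0.1,0.08,0,0,0],[0.0,0.67,-0.1,0.04,0,0,0],[0.0,0.68,-0.11,0.01,0,0,0],[0.0,0.68,-0.1,-0.03,0,0,0],[0.0,0.68,-0.1,-0.07,0,0,0],[0.0,0.67,-0.11,-0.11,0,0,0],[0.0,0.66,-0.1,-0.14,0,0,0]]}}

```text
t: 7.7
tcp_pos: [0.5844, -0.0287, 0.1499]
eef_rot: [0.705, -0.705, 0.054, -0.054]
wrist_force: [-2.8, 3.6, 0.3]
opening: 0.0115
```

Emit:
{"op": "carry_out", "data": {"rows": [[0.0,0.66,-0.1,-0.18,0,0,0],[0.0,0.64,-0.1,-0.22,0,0,0],[0.0,0.63,-0.09,-0.25,0,0,0],[0.0,0.62,-0.1,-0.28,0,0,0],[0.0,0.6,-0.09,-0.32,0,0,0],[0.0,0.59,-0.09,-0.35,0,0,0],[0.0,0.56,-0.09,-0.38,0,0,0],[0.0,0.55,-0.08,-0.41,0,0,0],[0.0,0.52,-0.08,-0.44,0,0,0],[0.0,0.5,-0.08,-0.47,0,0,0]]}}

```text
t: 8.53
tcp_pos: [0.6437, -0.0378, 0.1171]
eef_rot: [0.705, -0.705, 0.053, -0.055]
wrist_force: [0.9, 5.0, 4.9]
opening: 0.0119
```

```bash
python3 snap.py b
```

```text
(no output)
```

View pics/scene_b.png

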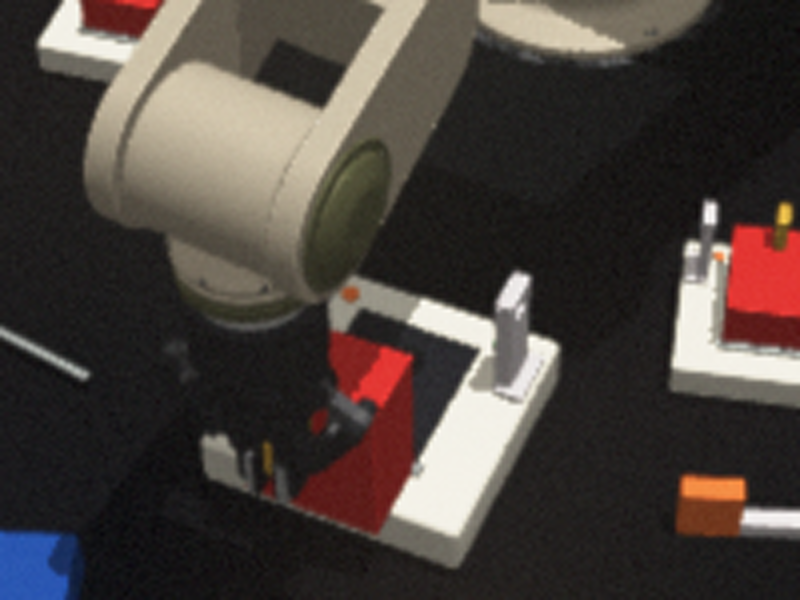

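Emit:
{"op": "carry_out", "data": {"rows": [[0.4,0,0,0,0,0,0],[0.4,0,0,0,0,0,0],[0.4,0,0,0,0,0,0],[0.4,0,0,0,0,0,0],[0.4,0,0,1.0,0,0,0],[0.4,0,0,2.0,0,0,0],[0.4,0,0,2.5,0,0,0],[0.4,0,0,2.5,0,0,0],[0.4,0,0,1.5,0,0,0],[0.4,0,0,0.5,0,0,0]]}}

```text
t: 9.47
tcp_pos: [0.643, -0.0382, 0.2203]
eef_rot: [-0.705, 0.705, -0.052, 0.056]
wrist_force: [-0.2, -0.2, 0.4]
opening: 0.0341
```

Emit:
{"op": "carry_out", "data": {"rows": [[0.0,-1.0,0.5,0,0,0,0],[0.0,-1.5,0.8,0,0,0,0],[0.0,-1.5,0.9,0,0,0,0],[0.0,-1.6,0.9,0,0,0,0],[0.0,-1.6,0.9,0,0,0,0],[0.0,-1.6,0.9,0,0,0,0],[0.0,-1.6,0.9,0,0,0,0],[0.0,-1.6,0.9,0,0,0,0],[0.0,-1.0,0.6,0,0,0,0],[0.0,-0.6,0.4,0,0,0,0]]}}

```text
t: 10.3
tcp_pos: [0.505, 0.0397, 0.2163]
eef_rot: [0.705, -0.705, 0.054, -0.054]
wrist_force: [-1.2, -0.3, 0.1]
opening: 0.0001
```

```bash
python3 snap.py c; python3 -c "
from workcell import arm
print(arm.observe())"
```

```text
{'t': 10.4, 'joints': array([-1.53390243e-01,  2.86049086e-01,  1.57365022e+00, -2.00860701e-05,
        1.28199761e+00, -1.57205462e+00]), 'joint_vel': array([-0.01443421,  0.02779256, -0.03576378, -0.0033943 , -0.00167826,
       -0.00861198]), 'joint_torque': array([ 6.72984570e-01, -4.04022789e+01, -2.46454954e+01,  2.93708977e-02,
        3.32700647e-02,  8.03042552e-02]), 'tcp_pos': array([0.50570212, 0.03949284, 0.21643401]), 'eef_rot': array([-0.70505831,  0.70506619, -0.05377017,  0.05369562]), 'wrist_force': array([-0.28629238, -0.49004019,  0.69540758]), 'torque': array([-0.04159427,  0.02220055,  0.04398278]), 'opening': -5.703287542341634e-05}
```

View pics/scene_c.png

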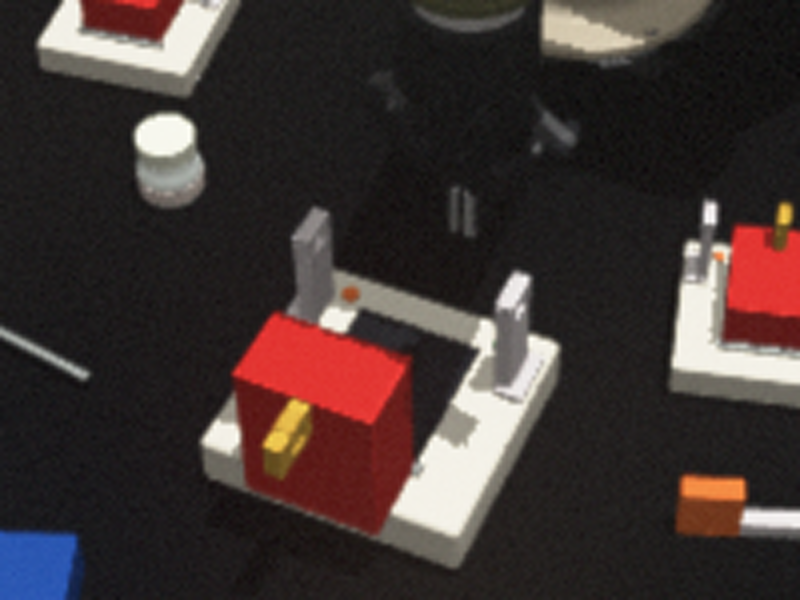

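View pics/top_c.png

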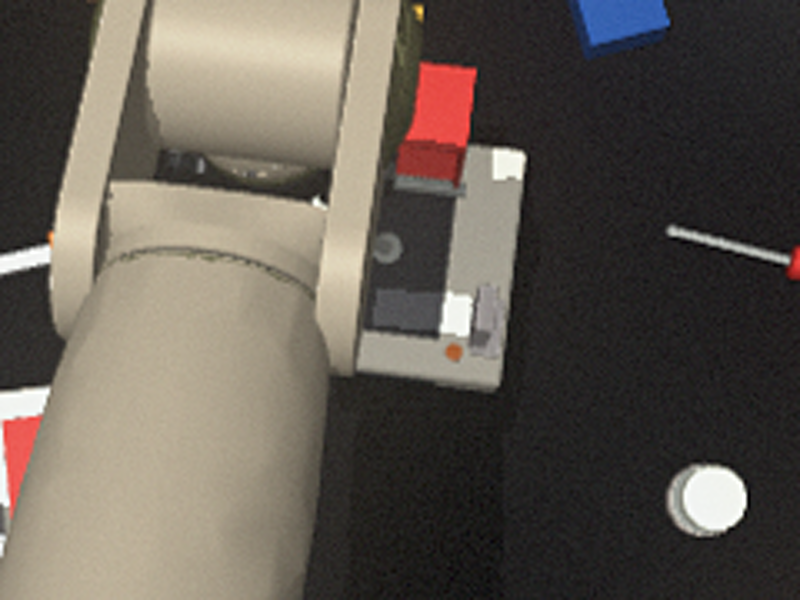

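Emit:
{"op": "carry_out", "data": {"rows": [[0.0,0.1,0,-1.5,0,0,0],[0.0,0,0,-2.0,0,0,0],[0.0,0,0,-2.0,0,0,0],[0.0,0,0,-2.0,0,0,0],[0.0,0,0,-2.0,0,0,0],[0.0,0,0,-1.8,0,0,0],[0.0,0,0,-1.5,0,0,0],[0.0,0,0,-1.0,0,0,0],[0.0,0,0,-0.5,0,0,0],[0.0,0,0,-0.1,0,0,0]]}}

```text
t: 11.23
tcp_pos: [0.5072, 0.0389, 0.0717]
eef_rot: [0.705, -0.705, 0.054, -0.054]
wrist_force: [-0.7, 0.3, -0.8]
opening: -0.0002
```

Emit:
{"op": "carry_out", "data": {"rows": [[0.0,-0.06,-0.4,0,0,0,0],[0.0,-0.06,-0.4,0,0,0,0],[0.0,-0.06,-0.4,0,0,0,0],[0.0,-0.06,-0.4,0,0,0,0],[0.0,-0.06,-0.4,0,0,0,0],[0.0,-0.06,-0.4,0,0,0,0],[0.0,-0.06,-0.4,0,0,0,0],[0.0,-0.06,-0.4,0,0,0,0],[0.0,-0.06,-0.4,0,0,0,0],[0.0,-0.06,-0.4,0,0,0,0]]}}

```text
t: 12.07
tcp_pos: [0.5011, -0.0013, 0.0725]
eef_rot: [-0.705, 0.705, -0.054, 0.054]
wrist_force: [0.4, 2.6, 1.7]
opening: -0.0002
```

Emit:
{"op": "carry_out", "data": {"rows": [[0.0,-0.03,-0.2,0,0,0,0],[0.0,-0.03,-0.2,0,0,0,0],[0.0,-0.03,-0.2,0,0,0,0],[0.0,-0.03,-0.2,0,0,0,0],[0.0,-0.03,-0.2,0,0,0,0],[0.0,0,0,0,0,0,0],[0.0,0,0,0,0,0,0],[0.0,0,0,0,0,0,0],[0.0,0,0,0,0,0,0],[0.0,0,0,0,0,0,0]]}}

```text
t: 12.9
tcp_pos: [0.4997, -0.011, 0.0724]
eef_rot: [-0.705, 0.705, -0.054, 0.054]
wrist_force: [-1.1, 0.7, -0.1]
opening: -0.0003
```

Emit:
{"op": "carry_out", "data": {"rows": [[0.0,-0.03,-0.2,0,0,0,0],[0.0,-0.03,-0.2,0,0,0,0],[0.0,-0.03,-0.2,0,0,0,0],[0.0,-0.03,-0.2,0,0,0,0],[0.0,-0.03,-0.2,0,0,0,0],[0.0,0,0,0,0,0,0],[0.0,0,0,0,0,0,0],[0.0,0,0,0,0,0,0],[0.0,0,0,0,0,0,0],[0.0,0,0,0,0,0,0]]}}

```text
t: 13.73
tcp_pos: [0.4981, -0.0179, 0.0721]
eef_rot: [0.707, -0.703, 0.054, -0.054]
wrist_force: [4.9, 23.6, -2.9]
opening: -0.0001
```

Emit:
{"op": "carry_out", "data": {"rows": [[0.0,0.06,0.4,0,0,0,0],[0.0,0.12,0.8,0,0,0,0],[0.0,0.12,0.8,0.5,0,0,0],[0.0,0,0,1.5,0,0,0],[0.0,0,0,2.5,0,0,0],[0.0,0,0,2.5,0,0,0],[0.0,0,0,2.5,0,0,0],[0.0,0,0,2.5,0,0,0],[0.0,0,0,1.8,0,0,0],[0.0,0,0,0.7,0,0,0]]}}

```text
t: 14.57
tcp_pos: [0.5021, -0.001, 0.2206]
eef_rot: [-0.705, 0.706, -0.052, 0.056]
wrist_force: [0.3, -0.1, -0.8]
opening: -0.0005
```

Emit:
{"op": "carry_out", "data": {"rows": [[0.4,0.2,1.5,0,0,0,0],[0.4,0.3,2.5,0,0,0,0],[0.4,0.3,2.5,0,0,0,0],[0.4,0.3,2.5,0,0,0,0],[0.4,0.3,2.5,0,0,0,0],[0.4,0.2,1.5,0,0,0,0],[0.4,0,0,0,0,0,0],[0.4,0,0,0,0,0,0],[0.4,0,0,0,0,0,0],[0.4,0,0,0,0,0,0]]}}

```text
t: 15.4
tcp_pos: [0.5171, 0.1282, 0.2173]
eef_rot: [-0.705, 0.705, -0.054, 0.054]
wrist_force: [-0.2, -0.6, 0.3]
opening: 0.034
```

```bash
python3 snap.py d; python3 -c "
from workcell import arm
s=arm.observe();print(s['t'],s['tcp_pos'])"
```

```text
15.5 [0.51719059 0.12831509 0.21739764]
```

View pics/scene_d.png

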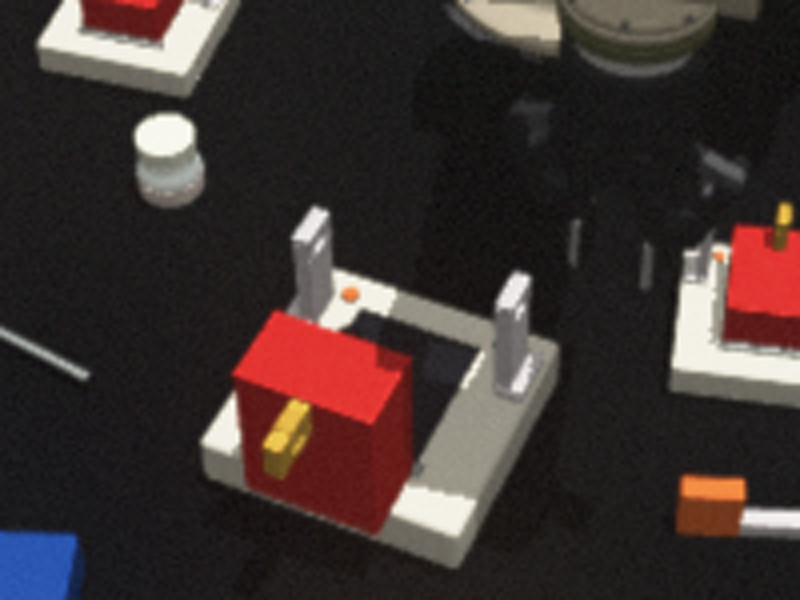

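View pics/top_d.png

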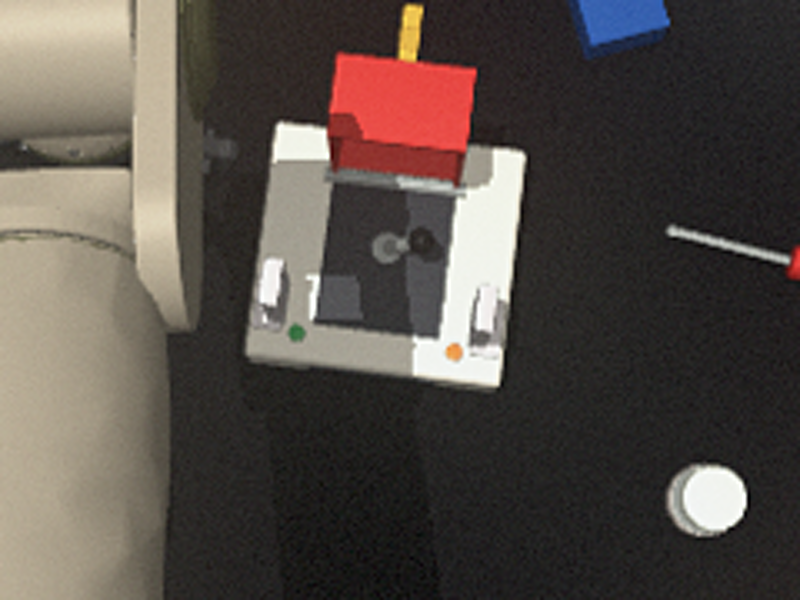

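Emit:
{"op": "carry_out", "data": {"rows": [[0.4,0.8,-1.0,0,0,0,0],[0.4,1.5,-2.0,0,0,0,0],[0.4,1.6,-2.1,0,0,0,0],[0.4,1.6,-2.1,0,0,0,0],[0.4,1.6,-2.1,0,0,0,0],[0.4,1.6,-2.1,0,0,0,0],[0.4,1.6,-2.1,0,0,0,0],[0.4,1.5,-2.0,0,0,0,0],[0.4,0.8,-1.1,0,0,0,0],[0.4,0,0,0,0,0,0]]}}

```text
t: 16.33
tcp_pos: [0.6442, -0.0406, 0.2165]
eef_rot: [-0.705, 0.705, -0.055, 0.055]
wrist_force: [-0.1, 0.5, -0.2]
opening: 0.0341
```

Emit:
{"op": "carry_out", "data": {"rows": [[0.4,0,0,-1.0,0,0,0],[0.4,0,0,-2.0,0,0,0],[0.4,0,0,-2.0,0,0,0],[0.4,0,0,-2.0,0,0,0],[0.4,0,0,-1.5,0,0,0],[0.4,0,0,-1.0,0,0,0],[0.4,0,0,-0.5,0,0,0],[0.4,0,0,0,0,0,0],[0.4,0,0,0,0,0,0],[0.4,0,0,0,0,0,0]]}}

```text
t: 17.17
tcp_pos: [0.6436, -0.0369, 0.1185]
eef_rot: [-0.705, 0.705, -0.053, 0.055]
wrist_force: [0.5, -0.4, 0.1]
opening: 0.0344
```

Emit:
{"op": "carry_out", "data": {"rows": [[0,0,0,0,0,0,0],[0,0,0,0,0,0,0],[0,0,0,0,0,0,0],[0,0,0,0,0,0,0],[0,0,0,0,0,0,0],[0,0,0,0,0,0,0],[0,0,0,0,0,0,0],[0,0,0,0,0,0,0],[0,0,0,0,0,0,0],[0,0,0,0,0,0,0]]}}

```text
t: 18.0
tcp_pos: [0.6436, -0.0375, 0.118]
eef_rot: [-0.705, 0.705, -0.053, 0.055]
wrist_force: [0.5, -5.7, 4.0]
opening: 0.0116
```

Emit:
{"op": "carry_out", "data": {"rows": [[0,-0.5,0.08,0.47,0,0,0],[0,-0.52,0.08,0.44,0,0,0],[0,-0.55,0.08,0.41,0,0,0],[0,-0.56,0.09,0.38,0,0,0],[0,-0.59,0.09,0.35,0,0,0],[0,-0.6,0.09,0.32,0,0,0],[0,-0.62,0.1,0.28,0,0,0],[0,-0.63,0.09,0.25,0,0,0],[0,-0.64,0.1,0.22,0,0,0],[0,-0.66,0.1,0.18,0,0,0]]}}

```text
t: 18.83
tcp_pos: [0.5845, -0.0286, 0.1501]
eef_rot: [-0.705, 0.705, -0.054, 0.054]
wrist_force: [2.6, -7.4, -3.1]
opening: 0.0115
```

Emit:
{"op": "carry_out", "data": {"rows": [[0,-0.66,0.1,0.14,0,0,0],[0,-0.67,0.11,0.11,0,0,0],[0,-0.68,0.1,0.07,0,0,0],[0,-0.68,0.1,0.03,0,0,0],[0,-0.68,0.11,-0.01,0,0,0],[0,-0.67,0.1,-0.04,0,0,0],[0,-0.68,0.1,-0.08,0,0,0],[0,-0.67,0.11,-0.11,0,0,0],[0,-0.66,0.1,-0.15,0,0,0],[0,-0.65,0.1,-0.19,0,0,0]]}}

```text
t: 19.67
tcp_pos: [0.5181, -0.0186, 0.1487]
eef_rot: [-0.704, 0.706, -0.053, 0.055]
wrist_force: [2.2, -9.0, 1.7]
opening: 0.011
```

Emit:
{"op": "carry_out", "data": {"rows": [[0,-0.65,0.1,-0.22,0,0,0],[0,-0.63,0.09,-0.26,0,0,0],[0,-0.61,0.1,-0.29,0,0,0],[0,-0.6,0.09,-0.33,0,0,0],[0,-0.58,0.09,-0.35,0,0,0],[0,-0.56,0.08,-0.39,0,0,0],[0,-0.54,0.08,-0.42,0,0,0],[0,-0.51,0.08,-0.45,0,0,0],[0,-0.49,0.08,-0.47,0,0,0],[0,-0.47,0.07,-0.5,0,0,0]]}}

```text
t: 20.5
tcp_pos: [0.4614, -0.01, 0.1119]
eef_rot: [-0.704, 0.706, -0.053, 0.055]
wrist_force: [-1.9, -9.4, 5.2]
opening: 0.0113
```

Emit:
{"op": "carry_out", "data": {"rows": [[0,-0.05,0,-0.2,0,0,0],[0,0,0,-0.15,0,0,0],[0,0,0,0,0,0,0],[0,0,0,0,0,0,0],[0.5,0,0,0.1,0,0,0],[0.5,0,0,0.1,0,0,0],[0.5,0,0,0,0,0,0],[0.5,0,0,0,0,0,0],[0.5,0,0,1.0,0,0,0],[0.5,0,0,1.5,0,0,0]]}}

```text
t: 21.33
tcp_pos: [0.4597, -0.0086, 0.1338]
eef_rot: [0.705, -0.705, 0.055, -0.053]
wrist_force: [0.1, 0.3, -0.9]
opening: 0.0428
```

Emit:
{"op": "carry_out", "data": {"rows": [[0.5,0,0,1.5,0,0,0],[0,0,0,1.5,0,0,0],[0,0,0,0,0,0,0],[0,0,0,0,0,0,0],[0,0,0,0,0,0,0],[0,0,0,0,0,0,0],[0,0,0,-1.0,0,0,0],[0,0,0,-0.7,0,0,0],[0,0,0,-0.3,0,0,0],[0,0,0,0,0,0,0]]}}

```text
t: 22.17
tcp_pos: [0.46, -0.0089, 0.1437]
eef_rot: [0.705, -0.705, 0.055, -0.053]
wrist_force: [-0.6, -0.2, -0.2]
opening: -0.0001
```

Emit:
{"op": "carry_out", "data": {"rows": [[0,0,0,-0.2,0,0,0],[0,0,0,-0.1,0,0,0],[0,0,0,-0.1,0,0,0],[0,0,0,-0.1,0,0,0],[0,0,0,-0.1,0,0,0],[0,0,0,-0.1,0,0,0],[0,0,0,0,0,0,0],[0,0,0,0,0,0,0],[0,0,0,0,0,0,0],[0,0,0,0,0,0,0]]}}

```text
t: 23.0
tcp_pos: [0.4606, -0.009, 0.138]
eef_rot: [-0.705, 0.705, -0.054, 0.054]
wrist_force: [-1.3, 0.6, 4.0]
opening: 0.0002
```

Emit:
{"op": "carry_out", "data": {"rows": [[0,0,0,-0.1,0,0,0],[0,0,0,-0.1,0,0,0],[0,0,0,-0.1,0,0,0],[0,0,0,0,0,0,0],[0,0,0,0,0,0,0],[0,0,0,0,0,0,0],[0,0,0,0,0,0,0],[0,0,0,0,0,0,0],[0,0,0,0,0,0,0],[0,0,0,0,0,0,0]]}}

```text
t: 23.83
tcp_pos: [0.4607, -0.009, 0.1376]
eef_rot: [-0.705, 0.705, -0.053, 0.054]
wrist_force: [-13.7, 2.0, 35.6]
opening: 0.0004
```

Emit:
{"op": "carry_out", "data": {"rows": [[0,0,0,1.5,0,0,0],[0,0,0,2.5,0,0,0],[0,0,0,2.5,0,0,0],[0.5,0.5,1.5,0,0,0,-5],[0.5,0.6,2.0,0,0,0,-5],[0.5,0.6,2.0,0,0,0,-5],[0.5,0.6,2.0,0,0,0,-5],[0.5,0.6,2.0,0,0,0,-5],[0.5,0.6,2.0,0,0,0,-5],[0.5,0.6,2.0,0,0,0,-5]]}}

```text
t: 24.67
tcp_pos: [0.5017, 0.1271, 0.1995]
eef_rot: [-0.656, 0.656, -0.265, 0.265]
wrist_force: [0.5, -0.4, 1.1]
opening: 0.0427
```

Emit:
{"op": "carry_out", "data": {"rows": [[0.5,0.6,2.0,0,0,0,-5],[0.5,0.6,2.0,0,0,0,-5],[0.5,0.6,2.0,0,0,0,-5],[0.5,0.3,1.0,0,0,0,-5],[0.5,0,0.3,0,0,0,-5],[0.5,0,0.1,0,0,0,-5],[0.5,0,0,0,0,0,-4.4],[0.5,0,0,0,0,0,0],[0.5,0,0,0,0,0,0],[0.5,0,0,0,0,0,0]]}}

```text
t: 25.5
tcp_pos: [0.5226, 0.1999, 0.1996]
eef_rot: [-0.549, 0.549, -0.445, 0.445]
wrist_force: [0.0, 0.3, 0.4]
opening: 0.0428
```

```bash
python3 - <<'E'
from snap import *
import snap as S
S.snap("e",{"scene":(200,320,250,480),"top":(150,330,210,450)},("scene",))
from h import *
s=arm.observe();print(s["t"],s["tcp_pos"],s["eef_rot"])
from scipy.spatial.transform import Rotation as R
q=s["eef_rot"];M=R.from_quat([q[1],q[2],q[3],q[0]]).as_matrix();print(M[:,1],np.degrees(np.arctan2(M[1,2],M[0,2])))
E
```

```text
25.55 [0.52256712 0.19991532 0.19968502] [-0.54927982  0.54935093 -0.4452915   0.44521984]
[-1.42050060e-04 -1.43113088e-05 -9.99999990e-01] 11.945989476952503
```

View pics/scene_e.png

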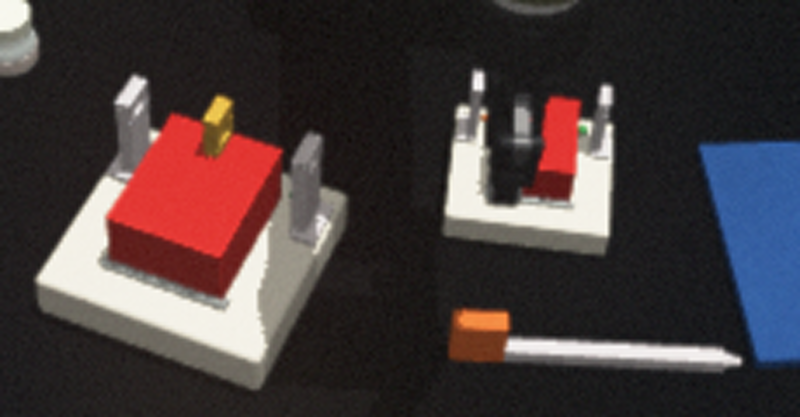

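Emit:
{"op": "carry_out", "data": {"rows": [[0.5,0,0,-1.5,0,0,0],[0.5,0,0,-2.5,0,0,0],[0.5,0,0,-2.5,0,0,0],[0.5,0,0,-2.5,0,0,0],[0.5,0,0,-2.5,0,0,0],[0.5,0,0,-2.5,0,0,0],[0.5,0,0,-2.5,0,0,0],[0.5,0,0,-1.5,0,0,0],[0.5,0,0,-0.8,0,0,0],[0.5,0,0,-0.4,0,0,0]]}}

```text
t: 26.38
tcp_pos: [0.5223, 0.1999, 0.0069]
eef_rot: [-0.549, 0.549, -0.446, 0.445]
wrist_force: [-0.1, 0.6, 0.2]
opening: 0.0427
```

```bash
python3 - <<'E'
import snap as S
S.snap("f",{"scene":(200,320,250,480)},("scene",))
from workcell import arm
print(arm.observe()["tcp_pos"])
E
```

```text
[0.52235448 0.19992471 0.0070314 ]
```

View pics/scene_f.png

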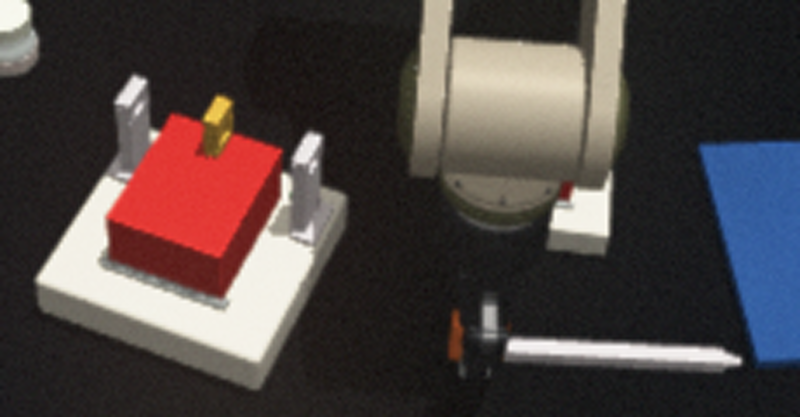

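Emit:
{"op": "carry_out", "data": {"rows": [[0,0,0,0,0,0,0],[0,0,0,0,0,0,0],[0,0,0,0,0,0,0],[0,0,0,0,0,0,0],[0,0,0,0,0,0,0],[0,0,0,0,0,0,0],[0,0,0,0,0,0,0],[0,0,0,0,0,0,0],[0,0,0,0,0,0,0],[0,0,0,0,0,0,0]], "newtons": 90}}

```text
t: 27.27
tcp_pos: [0.5233, 0.2001, 0.009]
eef_rot: [0.55, -0.548, 0.445, -0.446]
wrist_force: [-0.9, -0.5, 5.9]
opening: 0.015
```

Emit:
{"op": "carry_out", "data": {"rows": [[0,0,0,0.5,0,0,0],[0,0,0,1.5,0,0,0],[0,0,0,2.5,0,0,0],[0,0,0,3.0,0,0,0],[0,0,0,3.0,0,0,0],[0,0,0,3.0,0,0,0],[0,0,0,2.5,0,0,0],[0,0,0,2.0,0,0,0],[0,0,0,1.0,0,0,0],[0,0,0,0.5,0,0,0]]}}

```text
t: 28.1
tcp_pos: [0.5228, 0.2001, 0.2043]
eef_rot: [0.55, -0.548, 0.445, -0.446]
wrist_force: [-0.5, 1.3, -1.6]
opening: 0.015
```

```bash
python3 - <<'E'
import snap as S
S.snap("g",{"scene":(170,320,250,480),"top":(100,300,100,400)})
from workcell import arm
s=arm.observe();print(s["tcp_pos"],s["eef_rot"],s["wrist_force"],s["torque"])
E
```

```text
[0.52247556 0.19997632 0.2026632 ] [-0.54892503  0.54896548 -0.44571997  0.44570384] [-0.33614434  0.01979675 -1.66438226] [-0.02634345 -0.01692181  0.02577983]
```

View pics/scene_g.png

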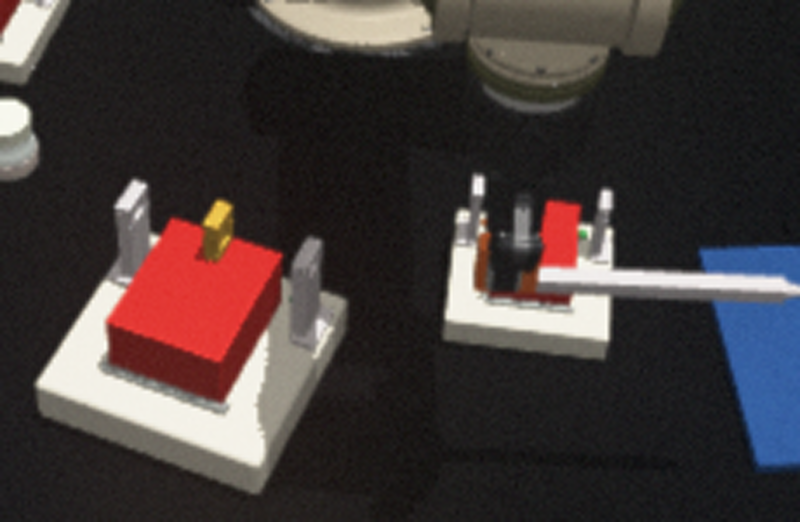

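View pics/top_g.png

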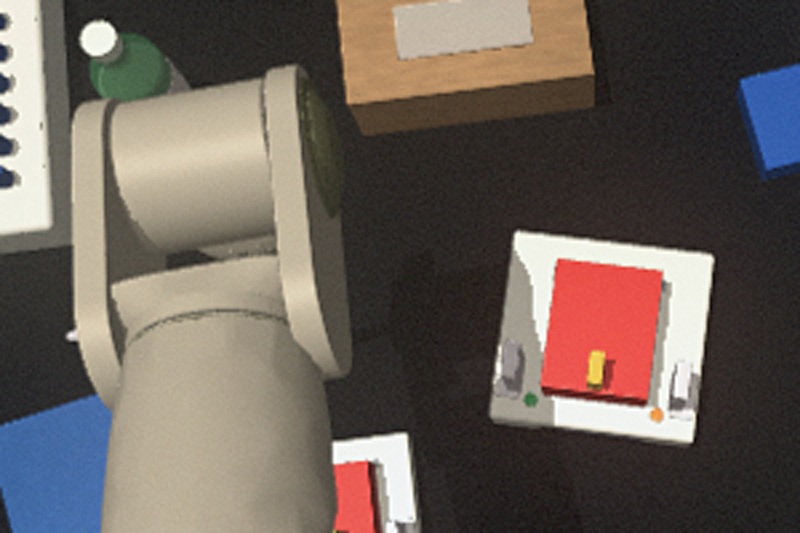

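```bash
cat > shaft.py <<'E'
from h import *
def shaft(p,tcp,d,lo=.03,hi=.17,zlo=-.03,zhi=.04):
    """points of shaft: along dir d (unit, xy) from tcp; returns coords along,lateral(left),z relative to tcp"""
    W=cloud(p); r=W-np.asarray(tcp); l=np.array([-d[1],d[0]])
    s=r[...,0]*d[0]+r[...,1]*d[1]; t=r[...,0]*l[0]+r[...,1]*l[1]; z=r[...,2]
    m=(s>lo)&(s<hi)&(abs(t)<.025)&(z>zlo)&(z<zhi)
    return s[m]*1e3,t[m]*1e3,z[m]*1e3,m
E
python3 - <<'E'
from shaft import *
p=pickle.load(open("scene_g.pkl","rb")); a=np.radians(101.9)
s,t,z,m=shaft(p,[.5225,.2000,.2027],np.array([np.cos(a),np.sin(a)]),.03,.2)
np.set_printoptions(precision=1,suppress=True)
for lo in range(30,200,15):
    k=(s>=lo)&(s<lo+15)
    if k.sum(): print(lo,k.sum(),"t",np.percentile(t[k],[2,50,98]),"z",np.percentile(z[k],[2,50,90,98]))
print(s.max())
E
```

```text
30 52 t [-9.3 -6.1  3.8] z [-6.2  3.7  6.8  8.3]
45 53 t [-9.9 -5.7  4.6] z [-6.8  3.9  6.8  8.2]
60 47 t [-9.3 -4.8  3.1] z [-5.5  4.1  7.3  8.1]
75 52 t [-9.3 -5.1  3.9] z [-7.   3.5  6.3  7.3]
90 52 t [-9.5 -5.6  5.9] z [-6.6  3.7  6.8  7.9]
105 49 t [-8.8 -5.2  3.4] z [-7.1  4.3  6.2  7.4]
120 50 t [-9.2 -5.3  4.5] z [-7.9  3.5  7.1  8.6]
135 53 t [-9.8 -5.6  5.3] z [-6.5  4.4  6.6  8.2]
150 55 t [-8.5 -4.9  5.3] z [-6.7  3.5  6.5  7.8]
165 45 t [-9.1 -4.9  3.7] z [-5.1  3.9  6.6  7.7]
180 18 t [-7.5 -2.9  1.4] z [-1.9  2.2  4.3  4.4]
190.31242359139048
```

```bash
python3 - <<'E'
from shaft import *
np.set_printoptions(precision=1,suppress=True)
a=np.radians(101.9);d=np.array([np.cos(a),np.sin(a)])
for f,tcp in (("scene0",[.5225,.2000,.006]),("scene_e",[.5225,.2000,.006]),("scene_f",[.5225,.2000,.006]),("scene_g",[.5225,.2000,.2027])):
    p=pickle.load(open(f+".pkl","rb"))
    s,t,z,m=shaft(p,tcp,d,.04,.17,-.02,.03)
    k=z>(-4)
    print(f,len(z),"t",np.percentile(t[k],[2,10,50,90,98]),"z",np.percentile(z[k],[10,50,75,90,98]), "slope z,t per 100mm",np.polyfit(s[k],z[k],1)[0]*100,np.polyfit(s[k],t[k],1)[0]*100)
E
```

```text
scene0 836 t [-23.4 -16.6  -4.7  17.1  23.7] z [-3.4  3.   6.9  8.7 10.4] slope z,t per 100mm 0.2788597841964408 -2.9620554381884974
scene_e 838 t [-22.7 -14.1  -4.4  16.5  23.5] z [-3.4  3.2  6.8  8.2  9.9] slope z,t per 100mm -0.31543942454060714 0.4323079898483015
scene_f 836 t [-24.3 -15.9  -5.3  12.9  22.3] z [-3.5  3.6  6.7  8.7  9.9] slope z,t per 100mm 0.04948791268200669 -1.017683196675868
scene_g 443 t [-9.6 -8.3 -4.7  3.2  5.2] z [-1.6  4.4  5.8  7.   8.2] slope z,t per 100mm 0.07314028156935252 0.4097765994783873
```

```bash
python3 - <<'E'
from shaft import *
np.set_printoptions(precision=1,suppress=True)
a=np.radians(101.9);d=np.array([np.cos(a),np.sin(a)])
for f,tcp in (("scene0",[.5225,.2000,.006]),("scene_e",[.5225,.2000,.006]),("scene_f",[.5225,.2000,.006]),("scene_g",[.5225,.2000,.2027])):
    p=pickle.load(open(f+".pkl","rb"));g=p["frame"].min(-1)
    s,t,z,m=shaft(p,tcp,d,.06,.17,-.02,.03); g=g[m]
    print(f,np.percentile(g,[50,75,90]))
    for th in(130,160,180):
        k=g>th; print(th,k.sum(),"t",np.percentile(t[k],[5,50,95]),"z",np.percentile(z[k],[10,50,75,90]),np.polyfit(s[k],z[k],1)[0]*100,np.polyfit(s[k],t[k],1)[0]*100)
E
```

```text
scene0 [ 46.5 159.  232. ]
130 200 t [-8.  -1.4  8.4] z [3.4 6.9 8.5 9.6] -0.1457270641909303 -0.08700986660506797
160 176 t [-7.8 -1.2  5.2] z [3.9 7.1 8.6 9.8] -0.3665921167823348 0.014029124906508893
180 164 t [-6.8 -1.2  5.1] z [4.1 7.1 8.6 9.8] -0.31149584010154857 -0.08488464870549843
scene_e [ 46. 153. 232.]
130 198 t [-7.8 -1.1 11.6] z [3.5 6.7 7.8 8.9] 0.29422616533945956 -0.15012466406012331
160 173 t [-7.4 -1.1  5.1] z [4.6 6.8 7.9 9. ] 0.38781700516569606 -0.6085437157146434
180 162 t [-6.5 -0.9  4.8] z [4.6 6.8 7.9 9. ] 0.1590007366942106 -0.45102803210155795
scene_f [ 46. 157. 232.]
130 198 t [-7.3 -0.9 12.6] z [3.8 6.4 8.2 9.3] -0.006371304332910753 0.3776220555206944
160 174 t [-7.  -0.8  5.1] z [4.5 6.7 8.4 9.4] 0.28228051330309617 -0.29424589354954095
180 162 t [-6.5 -0.7  5. ] z [4.5 6.7 8.4 9.4] -0.006370527988806877 0.05190136666706981
scene_g [196. 232. 235.]
130 219 t [-8.2 -1.7  4.5] z [3.4 5.3 6.3 7.3] 0.31353885583255214 0.7781762926453596
160 205 t [-7.4 -1.3  4.6] z [3.4 5.3 6.3 7.3] -0.2027912866175564 0.6713293090777516
180 191 t [-7.1 -1.3  4.4] z [3.3 5.3 6.2 7.3] -0.21966610038251108 0.934216014118569
```

Emit:
{"op": "carry_out", "data": {"rows": [[0,-0.2,-1.0,0,0,0,-1],[0,-0.4,-2.0,0,0,0,-1],[0,-0.5,-2.6,0,0,0,-1],[0,-0.6,-2.8,0,0,0,-1],[0,-0.6,-2.8,0,0,0,-1],[0,-0.6,-2.8,0,0,0,-1],[0,-0.6,-2.8,0,0,0,-1],[0,-0.6,-2.8,0,0,0,-1],[0,-0.6,-2.8,0,0,0,-1],[0,-0.6,-2.8,0,0,0,-1]]}}

```text
t: 29.03
tcp_pos: [0.4682, -0.0536, 0.2015]
eef_rot: [-0.507, 0.508, -0.493, 0.492]
wrist_force: [0.6, 1.1, -0.8]
opening: 0.0149
```

Emit:
{"op": "carry_out", "data": {"rows": [[0,-0.6,-2.8,0,0,0,-1.2],[0,-0.6,-2.8,0,0,0,-1.2],[0,-0.6,-2.8,0,0,0,-1.2],[0,-0.6,-2.8,0,0,0,-1.2],[0,-0.6,-2.8,0,0,0,-1.2],[0,-0.6,-2.8,0,0,0,-1.2],[0,-0.6,-2.8,0,0,0,-1.2],[0,-0.5,-2.5,0,0,0,-1.2],[0,-0.3,-1.6,0,0,0,-1.0],[0,-0.2,-0.7,0,0,0,0]]}}

```text
t: 29.87
tcp_pos: [0.4161, -0.2978, 0.2013]
eef_rot: [0.459, -0.46, 0.538, -0.537]
wrist_force: [0.5, -0.1, -1.8]
opening: 0.0149
```

Emit:
{"op": "carry_out", "data": {"rows": [[0,0,0,-0.5,0,0,0],[0,0,0,-1.0,0,0,0],[0,0,0,-1.2,0,0,0],[0,0,0,-1.2,0,0,0],[0,0,0,-1.2,0,0,0],[0,0,0,-1.2,0,0,0],[0,0,0,-1.0,0,0,0],[0,0,0,-0.6,0,0,0],[0,0,0,-0.4,0,0,0],[0,0,0,0,0,0,0]]}}

```text
t: 30.7
tcp_pos: [0.4175, -0.2954, 0.119]
eef_rot: [0.461, -0.461, 0.537, -0.536]
wrist_force: [1.0, 0.1, -1.3]
opening: 0.015
```

```bash
cat >> h.py <<'E'
def yaw(q):
    from scipy.spatial.transform import Rotation as R
    M=R.from_quat([q[1],q[2],q[3],q[0]]).as_matrix(); return np.degrees(np.arctan2(M[1,2],M[0,2])), M[:,1]
E
python3 - <<'E'
import snap as S
S.snap("h",{"scene":(180,300,190,350),"top":(150,330,270,510)})
from h import *
from workcell import arm
s=arm.observe();print(s["t"],s["tcp_pos"],yaw(s["eef_rot"]),s["wrist_force"],s["torque"])
E
```

```text
30.8 [ 0.41778067 -0.29596838  0.12007846] (np.float64(-8.735006682137113), array([ 4.11778251e-04, -3.81743790e-04, -9.99999842e-01])) [ 0.66733171 -0.48663154 -1.37552241] [-0.04436532  0.04814242 -0.04683872]
```

View pics/scene_h.png

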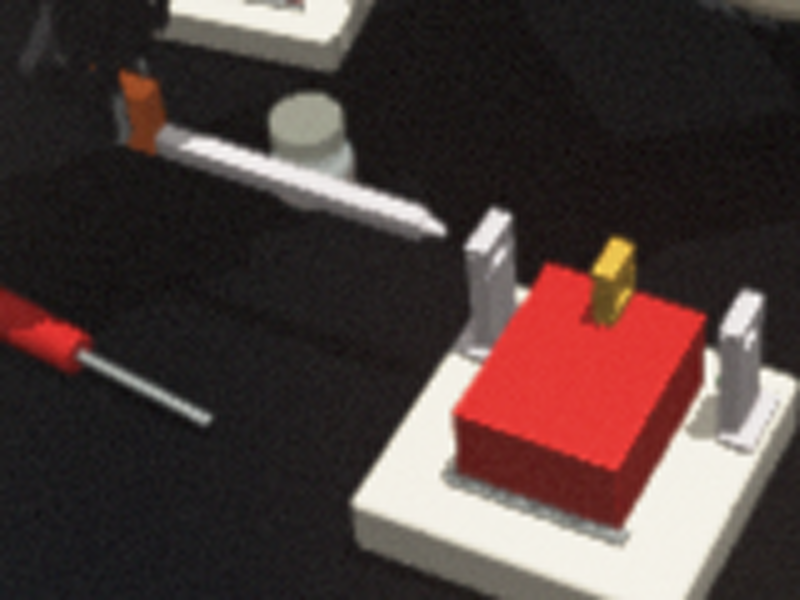

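View pics/top_h.png

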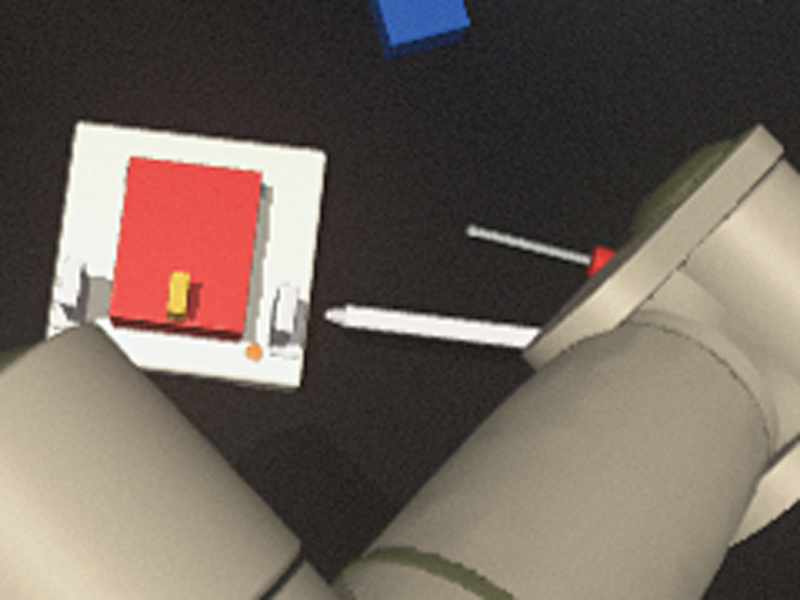

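```bash
cat > fit.py <<'E'
from h import *
from scipy.optimize import minimize
SS=4
def box(x0,x1,y0,y1,z0,z1): return np.array([[x,y,z] for x in(x0,x1) for y in(y0,y1) for z in(z0,z1)],float)
PARTS=[box(-85,85,-90,90,0,45),box(-60,-30,64,76,45,128),box(-60,-30,-76,-64,45,128),box(-60,50,-45,45,45,100),box(-58,-32,-6,6,100,138)]
def toW(B,pose):  # pose x,y,yaw(deg) mm
    a=np.radians(pose[2]);c,s=np.cos(a),np.sin(a)
    return np.stack([pose[0]+c*B[:,0]-s*B[:,1],pose[1]+s*B[:,0]+c*B[:,1],B[:,2]],1)/1000
def proj(p,W):
    c=W@p["R"].T+p["t"]; return np.stack([c[:,0]/c[:,2]*p["fx"]+p["cx"],c[:,1]/c[:,2]*p["fy"]+p["cy"]],1)
def render(p,Ws,win):
    r0,r1,c0,c1=win; im=np.zeros(((r1-r0)*SS,(c1-c0)*SS),np.uint8)
    for W in Ws:
        u=proj(p,W); u=(u-[c0,r0]+.5)*SS-.5   # pixel centres at integers
        h=cv2.convexHull(np.round(u*256).astype(np.int32)); cv2.fillConvexPoly(im,h,255,cv2.LINE_AA,8)
    return cv2.resize(im,(c1-c0,r1-r0),interpolation=cv2.INTER_AREA)/255.
def soft(p,win,lo,hi,ch="max"):
    f=p["frame"][win[0]:win[1],win[2]:win[3]].astype(float)
    g=f.max(-1) if ch=="max" else f.min(-1)
    return np.clip((g-lo)/(hi-lo),0,1)
WIN={"scene":(215,315,255,358),"top":(180,275,278,375)}
def fit_station(n,p):
    win=WIN[n]; m=soft(p,win,35,90)
    lab,k=cv2.connectedComponents((m>.5).astype(np.uint8)); cnt=np.bincount(k.ravel());cnt[0]=0
    keep=cv2.dilate((k==cnt.argmax()).astype(np.uint8),np.ones((5,5)))
    m=m*keep
    f=lambda q: ((render(p,[toW(B,q) for B in PARTS],win)-m)**2).sum()
    best=None
    for x0 in([505,-17,-8.7],[502,-16,-8.2],[508,-18,-9]):
        r=minimize(f,x0,method="Nelder-Mead",options=dict(initial_simplex=np.array(x0)+np.vstack([np.zeros(3),np.diag([3,3,1.])]),xatol=.01,fatol=.01))
        if best is None or r.fun<best.fun:best=r
    return best.x,best.fun,m
E
python3 - <<'E'
from fit import *
for n,fs in (("top",("top0","top_d" )),("scene",("scene0","scene_h"))):
    for f in fs:
        p=pickle.load(open(f+".pkl","rb"))
        if f=="top_d": continue
        x,v,m=fit_station(n,p); print(f,x,v)
        r=render(p,[toW(B,x) for B in PARTS],WIN[n])
        cv2.imwrite(f"pics/fit_{f}.png",cv2.resize(np.hstack([m,r,abs(m-r)])*255,None,fx=2.5,fy=2.5))
E
```

```text
top0 [504.85597492 -16.09038093  -8.73655126] 51.7281810873758
scene0 [501.11799644 -18.60755623  -8.36610306] 46.399153535989015
scene_h [501.11946396 -18.59137902  -8.36673429] 48.39690735603916[ WARN:0@1.057] global loadsave.cpp:1063 imwrite_ Unsupported depth image for selected encoder is fallbacked to CV_8U.
```

View pics/fit_scene_h.png

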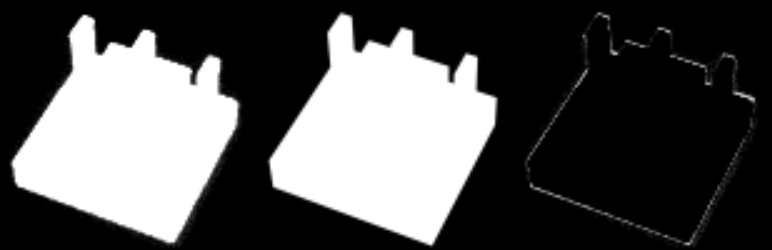

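View pics/fit_top0.png

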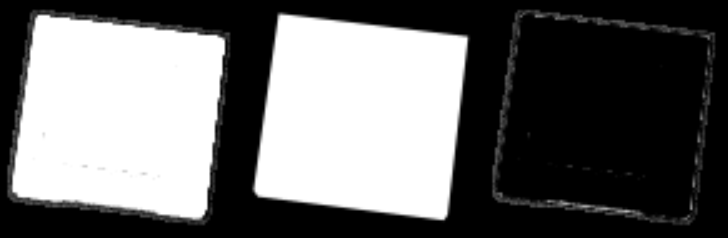

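```bash
cat > barfit.py <<'E'
from fit import *
from scipy.optimize import least_squares
ST={"top":(504.86,-16.09,-8.74),"scene":(501.12,-18.6,-8.37)}
def barmeas(n,p,tcp_guess,psi,axis_z,s0=70,s1=165):
    """sub-pixel edges of shaft perpendicular to its projected axis; returns list of (pixel centre, width)"""
    d=np.array([np.cos(psi),np.sin(psi),0]); g=cv2.GaussianBlur(p["frame"].min(-1).astype(np.float32),(1,1),0)
    out=[]
    for s in np.arange(s0,s1,4.):
        X=np.array([tcp_guess[0],tcp_guess[1],axis_z])+d*s/1000
        u=px(p,X); v=px(p,X+d*.002)-u; v/=np.linalg.norm(v); nrm=np.array([-v[1],v[0]])
        k=np.arange(-9,9.01,.25); q=u+k[:,None]*nrm
        pr=cv2.remap(g,q[:,0].astype(np.float32)[None],q[:,1].astype(np.float32)[None],cv2.INTER_LINEAR)[0]
        hi=np.percentile(pr,92); lo=np.percentile(pr,15); th=(hi+lo)/2 if n=="top" else 60
        on=np.where(pr>th)[0]
        if len(on)==0: continue
        # contiguous run around max
        j=pr.argmax(); a=j
        while a>0 and pr[a-1]>th:a-=1
        b=j
        while b<len(pr)-1 and pr[b+1]>th:b+=1
        out.append((s,u+nrm*(k[a]+k[b])/2,k[b]-k[a],(k[a]+k[b])/2))
    return out
E
python3 - <<'E'
from barfit import *
np.set_printoptions(precision=2,suppress=True)
psi=np.radians(81.27);tcp=(.4178,-.2955,.1195)
for n in("top","scene"):
    p=pickle.load(open(n+"_h.pkl","rb")); print(n,p["cx"],p["cy"],p["fy"])
    o=barmeas(n,p,tcp,psi,.118)
    off=np.array([x[3] for x in o]);w=np.array([x[2] for x in o]); print(off,w)
    X=np.array([tcp[0],tcp[1],.118])+.12*np.array([np.cos(psi),np.sin(psi),0])
    print("px per mm x',z", px(p,X+[.01*np.sin(psi),-.01*np.cos(psi),0])-px(p,X),px(p,X+[0,0,.01])-px(p,X))
E
```

```text
top 314.33643127684525 241.18749766648565 466.44640860324324
[-0.12 -0.12  0.12 -0.12 -0.12 -0.25 -0.25 -0.12 -0.12 -0.12 -0.25 -0.12
 -0.25  0.   -0.25 -0.25 -0.12 -0.12 -0.25 -0.12 -0.12 -0.25 -0.25 -0.25] [5.75 6.25 5.75 5.75 5.75 6.   6.   5.75 5.75 5.75 6.   5.75 5.5  6.
 6.   6.   5.75 5.75 6.   6.25 5.75 6.   6.   6.  ]
px per mm x',z [ 0.46 -4.55] [ 0.76 -0.69]
scene 318.5338426119263 239.38641451726798 502.48285242330314
[ 0.12  0.25  0.12  0.25 -2.5  -2.75 -2.5  -2.38 -2.12 -2.   -2.   -2.
 -2.25 -2.5  -2.62 -2.5  -0.62  0.12  0.12  0.12  0.12  0.    0.12  0.  ] [ 7.25  7.    7.25  7.   13.   12.5  13.   13.25 13.75 14.   14.   14.
 13.5  13.   12.75 13.    8.75  7.75  7.25  7.75  7.25  7.5   7.25  7.5 ]
px per mm x',z [-1.88  2.5 ] [-0.39 -2.69]
```

```bash
cat > overlay.py <<'E'
from fit import *
E_=[(0,1),(0,2),(0,4),(1,3),(1,5),(2,3),(2,6),(3,7),(4,5),(4,6),(5,7),(6,7)]
def hole(y): return np.array([[-52.5,y,108.5],[-37.5,y,108.5],[-37.5,y,123.5],[-52.5,y,123.5]],float)
def draw(p,poses,crop,s,fn,extra=[]):
    r0,r1,c0,c1=crop; im=cv2.resize(p["frame"][r0:r1,c0:c1],None,fx=s,fy=s,interpolation=cv2.INTER_CUBIC)
    T=lambda u:tuple(int(round(v*16)) for v in ((np.asarray(u)-[c0,r0]+.5)*s-.5))
    for pose,col in poses:
        for B in PARTS:
            u=proj(p,toW(B,pose))
            for a,b in E_: cv2.line(im,T(u[a]),T(u[b]),col,1,cv2.LINE_AA,4)
        for y in(76,-76,6,-6,64,-64):
            u=proj(p,toW(hole(y),pose))
            for i in range(4): cv2.line(im,T(u[i]),T(u[(i+1)%4]),(255,255,0),1,cv2.LINE_AA,4)
    for a,b,col in extra: cv2.line(im,T(px(p,a)),T(px(p,b)),col,1,cv2.LINE_AA,4)
    cv2.imwrite(fn,im)
E
python3 - <<'E'
from overlay import *
p=pickle.load(open("scene_h.pkl","rb"))
draw(p,[((504.86,-16.09,-8.74),(0,255,0))],(215,312,255,355),6,"pics/ov_scene1.png")
draw(p,[((501.12,-18.6,-8.37),(0,255,0))],(215,312,255,355),6,"pics/ov_scene2.png")
p=pickle.load(open("top0.pkl","rb"))
draw(p,[((504.86,-16.09,-8.74),(0,255,0))],(180,275,278,375),6,"pics/ov_top1.png")
E
```

```text
(no output)
```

View pics/ov_scene1.png

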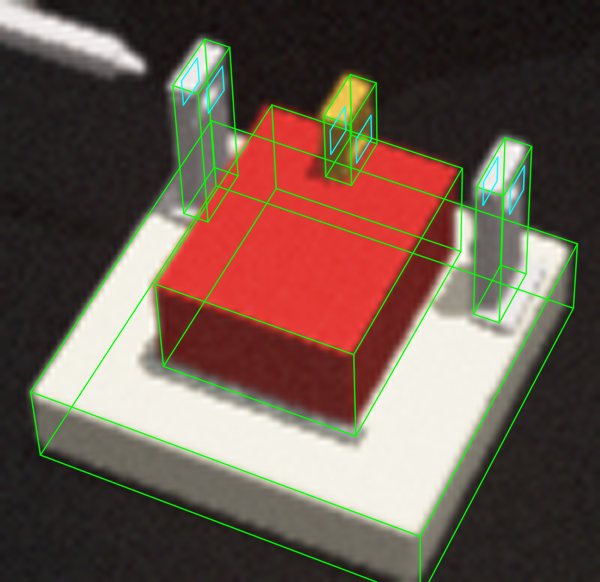

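View pics/ov_scene2.png

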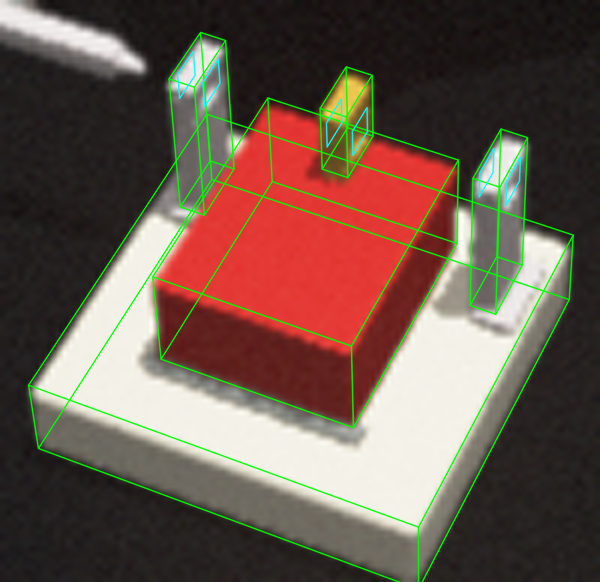

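View pics/ov_top1.png

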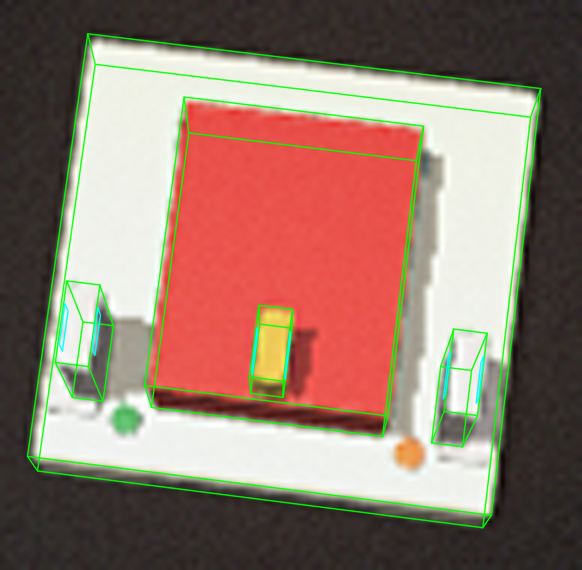

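```bash
cat > rel.py <<'E'
from barfit import *
def rel(tags,pose,yc,s=(70,165),skip=None):
    """offset of bar from ideal hole axis; yc: y' of grip centre"""
    psi=np.radians(pose[2]+90); A=[];b=[];S=[]
    for n,f in tags:
        p=pickle.load(open(f,"rb")); g=toW(np.array([[-45.,yc,116]]),pose)[0]
        d=np.array([np.cos(psi),np.sin(psi),0]); ex=np.array([np.sin(psi),-np.cos(psi),0])
        for ss,c,w,off in barmeas(n,p,g,psi,.116,*s):
            if n=="scene" and w>9: continue
            X=g+d*ss/1000; u=px(p,X); v=px(p,X+d*.002)-u; v/=np.linalg.norm(v); nr=np.array([-v[1],v[0]])
            jx=(px(p,X+ex*.001)-u)@nr; jz=(px(p,X+[0,0,.001])-u)@nr
            wt=1; t=(ss-100)/100
            A.append([jx,jz,jx*t,jz*t]); b.append(off)
    A=np.array(A);b=np.array(b)
    x,r,_,_=np.linalg.lstsq(A,b,rcond=None)
    print("dx' %.2f dz %.2f at s=100; slopes deg: yaw(+ toward +x') %.2f pitch(+up) %.2f; resid rms px %.2f"%(x[0],x[1],np.degrees(x[2]/100),np.degrees(x[3]/100),np.sqrt(np.mean((A@x-b)**2))))
    return x
E
python3 - <<'E'
from rel import *
for pose in((504.9,-16.1,-8.74),(504.9,-16.6,-8.6)):
    rel([("top","top_h.pkl"),("scene","scene_h.pkl")],pose,-279.6)
from overlay import *
pose=(504.9,-16.1,-8.74)
for n,crop,s in(("scene",(195,265,215,300),9),("top",(215,275,290,440),5)):
    p=pickle.load(open(n+"_h.pkl","rb"))
    ex=[]
    for dx in(-6,6):
        for dz in(-6,6):
            a,b=toW(np.array([[-45.+dx,-300,116+dz],[-45.+dx,76,116+dz]]),pose); ex.append((a,b,(0,0,255)))
    draw(p,[(pose,(0,255,0))],crop,s,f"pics/ov_{n}_h.png",ex)
E
```

```text
dx' 1.10 dz 1.32 at s=100; slopes deg: yaw(+ toward +x') -0.12 pitch(+up) -0.25; resid rms px 0.07
dx' 0.56 dz 1.60 at s=100; slopes deg: yaw(+ toward +x') 0.04 pitch(+up) -0.36; resid rms px 0.08
```

View pics/ov_scene_h.png

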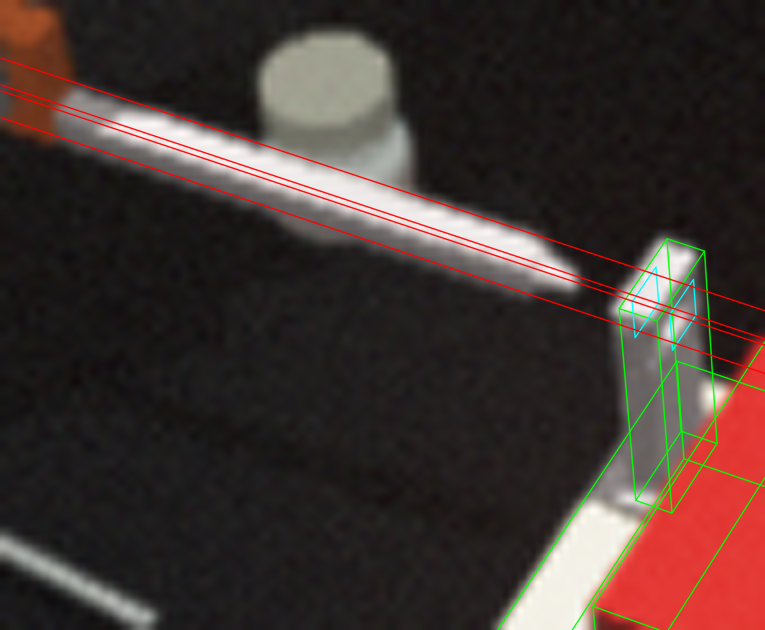

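View pics/ov_top_h.png

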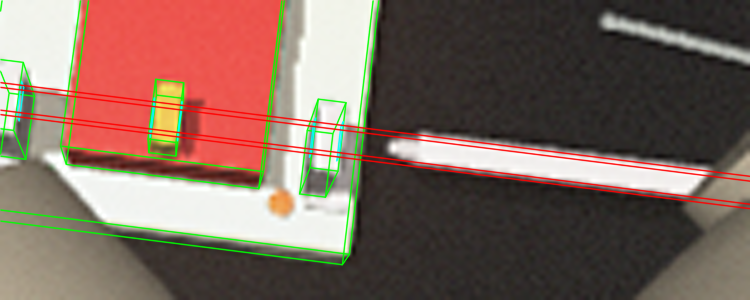

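Emit:
{"op": "carry_out", "data": {"rows": [[0,-0.09,0.01,-0.12,0,0,0],[0,0,0,0,0,0,0],[0,0.06,0.39,0,0,0,0],[0,0.06,0.39,0,0,0,0],[0,0.06,0.39,0,0,0,0],[0,0.06,0.39,0,0,0,0],[0,0.03,0.195,0,0,0,0],[0,0.03,0.195,0,0,0,0],[0,0,0,0,0,0,0],[0,0,0,0,0,0,0]]}}

```text
t: 31.63
tcp_pos: [0.4197, -0.2764, 0.1186]
eef_rot: [-0.46, 0.46, -0.537, 0.537]
wrist_force: [1.0, -0.1, -2.1]
opening: 0.0149
```

```bash
python3 - <<'E'
import snap as S
S.snap("i",{"scene":(180,300,190,350),"top":(190,290,270,430)})
from h import *
from workcell import arm
s=arm.observe();print(s["t"],s["tcp_pos"],yaw(s["eef_rot"]),s["wrist_force"],s["torque"])
E
```

```text
31.7333 [ 0.41965902 -0.27651607  0.11859781] (np.float64(-8.75462856819924), array([ 3.24237816e-05, -8.61003592e-05, -9.99999996e-01])) [ 0.23545357 -0.07351235 -1.29070296] [-0.04492471 -0.00625148 -0.01642749]
```

View pics/scene_i.png

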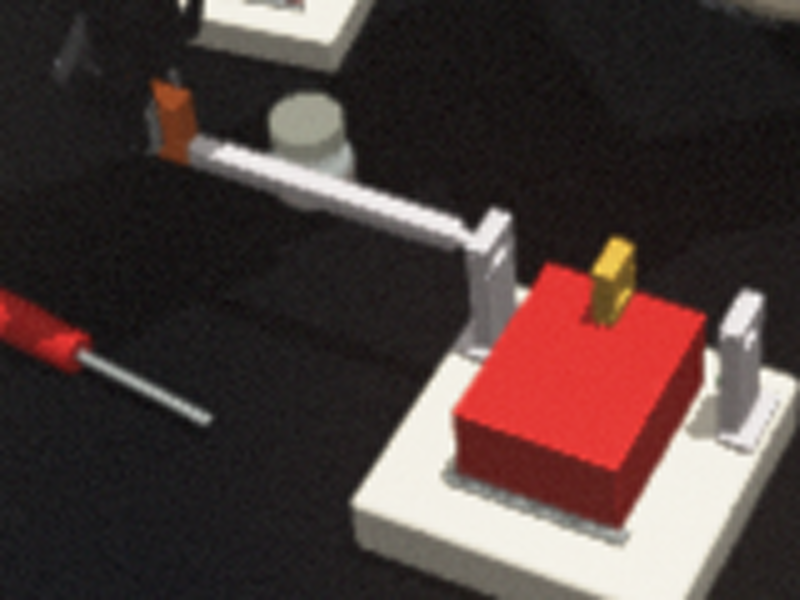

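View pics/top_i.png

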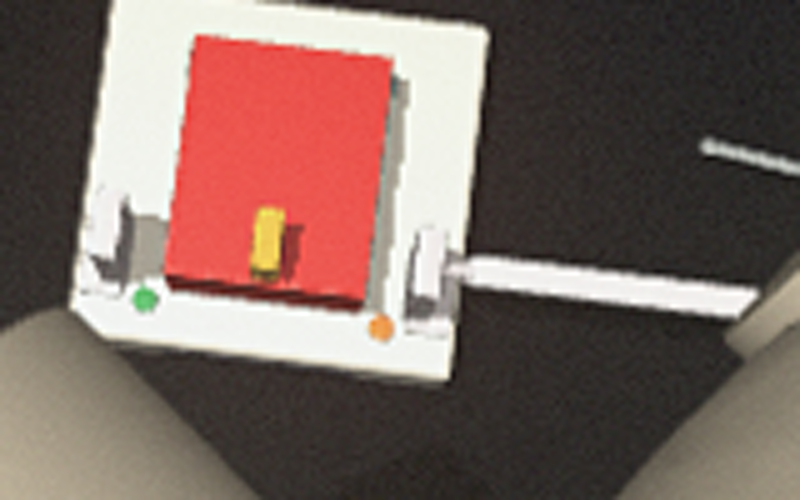

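```bash
python3 - <<'E'
from rel import *
for pose in((504.9,-16.1,-8.74),(505.,-17.1,-8.7)):
    rel([("top","top_i.pkl"),("scene","scene_i.pkl")],pose,-270.3,(60,165))
from overlay import *
pose=(504.9,-17.1,-8.74)
for n,crop,s in(("scene",(205,275,225,310),9),):
    p=pickle.load(open(n+"_i.pkl","rb"))
    ex=[]
    for dx in(-6,6):
        for dz in(-6,6):
            a,b=toW(np.array([[-45.+dx,-300,116+dz],[-45.+dx,-76,116+dz]]),pose); ex.append((a,b,(0,0,255)))
    draw(p,[(pose,(0,255,0))],crop,s,f"pics/ov_{n}_i.png",ex)
E
```

```text
dx' 0.44 dz 0.88 at s=100; slopes deg: yaw(+ toward +x') -0.45 pitch(+up) -1.02; resid rms px 0.21
dx' 0.10 dz 0.87 at s=100; slopes deg: yaw(+ toward +x') -0.51 pitch(+up) -0.96; resid rms px 0.27
```

View pics/ov_scene_i.png

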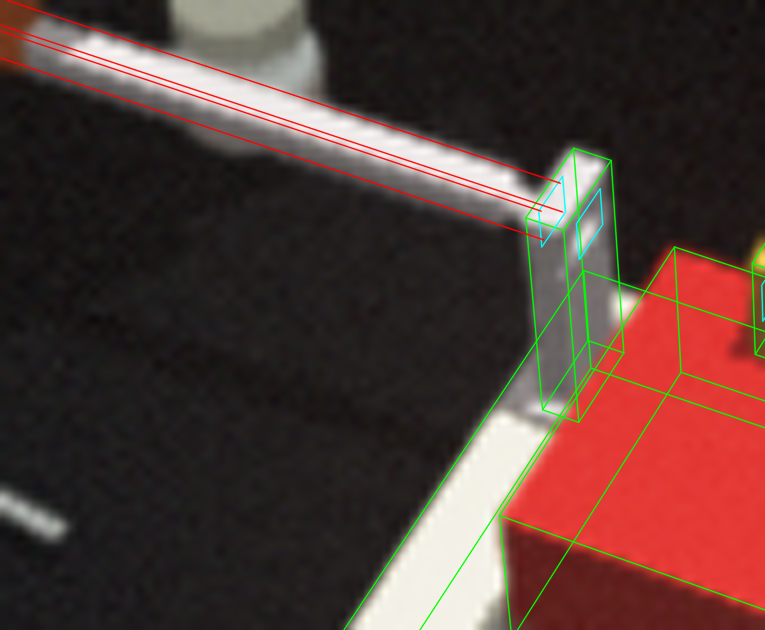

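Emit:
{"op": "carry_out", "data": {"rows": [[0,0.03,0.195,-0.03,0,0,0],[0,0.03,0.195,0,0,0,0],[0,0.03,0.195,0,0,0,0],[0,0.03,0.195,0,0,0,0],[0,0.03,0.195,0,0,0,0],[0,0.03,0.195,0,0,0,0],[0,0.03,0.195,0,0,0,0],[0,0.03,0.195,0,0,0,0],[0,0.03,0.195,0,0,0,0],[0,0.03,0.195,0,0,0,0]]}}

```text
t: 32.57
tcp_pos: [0.4227, -0.2567, 0.1183]
eef_rot: [-0.46, 0.46, -0.537, 0.537]
wrist_force: [-0.2, -0.2, -1.8]
opening: 0.0149
```

Emit:
{"op": "carry_out", "data": {"rows": [[0,0.06,0.39,0,0,0,0],[0,0.06,0.39,0,0,0,0],[0,0.06,0.39,0,0,0,0],[0,0.06,0.39,0,0,0,0],[0,0.06,0.39,0,0,0,0],[0,0.06,0.39,0,0,0,0],[0,0.06,0.39,0,0,0,0],[0,0.06,0.39,0,0,0,0],[0,0.06,0.39,0,0,0,0],[0,0.06,0.39,0,0,0,0]]}}

```text
t: 33.4
tcp_pos: [0.4287, -0.2175, 0.1183]
eef_rot: [-0.46, 0.46, -0.537, 0.537]
wrist_force: [-0.1, 0.9, -1.2]
opening: 0.0149
```

```bash
python3 - <<'E'
import snap as S
S.snap("j",{"scene":(200,290,220,340),"top":(190,290,270,430)})
from h import *
from workcell import arm
s=arm.observe();print(s["t"],s["tcp_pos"],yaw(s["eef_rot"]),s["wrist_force"],s["torque"])
E
```

```text
33.5 [ 0.42871996 -0.21734766  0.11829593] (np.float64(-8.718716771770556), array([-9.54245238e-05,  1.60747216e-04, -9.99999983e-01])) [-0.44914517 -0.70996691 -1.97707748] [-0.06699487  0.07795057  0.04500657]
```

View pics/scene_j.png

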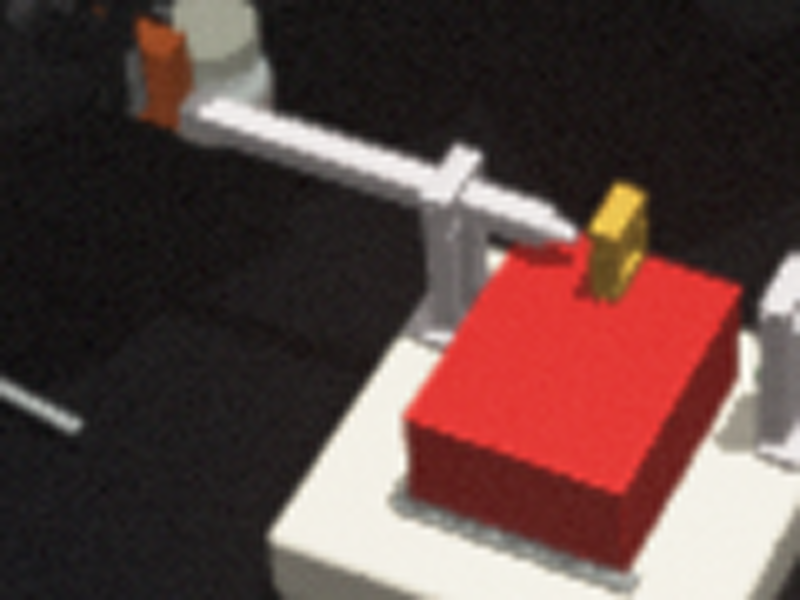

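View pics/top_j.png

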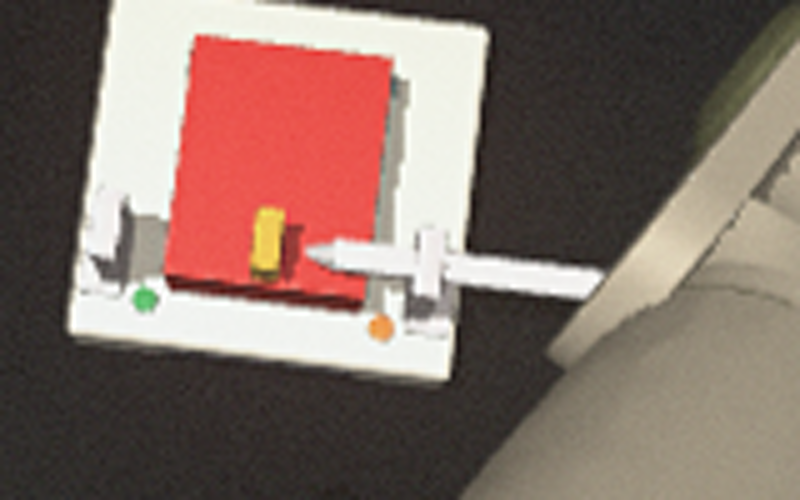

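Emit:
{"op": "carry_out", "data": {"rows": [[0,0.06,0.39,0,0,0,0],[0,0.06,0.39,0,0,0,0],[0,0.06,0.39,0,0,0,0],[0,0.03,0.195,0,0,0,0],[0,0.03,0.195,0,0,0,0],[0,0.03,0.195,0,0,0,0],[0,0.03,0.195,0,0,0,0],[0,0.03,0.195,0,0,0,0],[0,0.03,0.195,0,0,0,0],[0,0.03,0.195,0,0,0,0]]}}

```text
t: 34.33
tcp_pos: [0.4326, -0.1924, 0.1183]
eef_rot: [0.46, -0.46, 0.537, -0.537]
wrist_force: [-0.2, 0.3, -1.1]
opening: 0.015
```

Emit:
{"op": "carry_out", "data": {"rows": [[0,0.06,0.39,0,0,0,0],[0,0.06,0.39,0,0,0,0],[0,0.06,0.39,0,0,0,0],[0,0.06,0.39,0,0,0,0],[0,0.06,0.39,0,0,0,0],[0,0.06,0.39,0,0,0,0],[0,0.06,0.39,0,0,0,0],[0,0.06,0.39,0,0,0,0],[0,0.06,0.39,0,0,0,0],[0,0.06,0.39,0,0,0,0]]}}

```text
t: 35.17
tcp_pos: [0.4386, -0.1531, 0.1183]
eef_rot: [-0.46, 0.46, -0.537, 0.537]
wrist_force: [0.1, -0.4, -1.2]
opening: 0.015
```

Emit:
{"op": "carry_out", "data": {"rows": [[0,0.06,0.39,0,0,0,0],[0,0.06,0.39,0,0,0,0],[0,0.06,0.39,0,0,0,0],[0,0.03,0.195,0,0,0,0],[0,0.03,0.195,0,0,0,0],[0,0.03,0.195,0,0,0,0],[0,0.03,0.195,0,0,0,0],[0,0.03,0.195,0,0,0,0],[0,0.03,0.195,0,0,0,0],[0,0.03,0.195,0,0,0,0]]}}

```text
t: 36.0
tcp_pos: [0.4425, -0.128, 0.1183]
eef_rot: [-0.46, 0.46, -0.537, 0.537]
wrist_force: [-0.0, 0.3, -1.1]
opening: 0.0147
```

Emit:
{"op": "carry_out", "data": {"rows": [[0,0.03,0.195,0,0,0,0],[0,0.03,0.195,0,0,0,0],[0,0.03,0.195,0,0,0,0],[0,0.03,0.195,0,0,0,0],[0,0.03,0.195,0,0,0,0],[0,0.03,0.195,0,0,0,0],[0,0.03,0.195,0,0,0,0],[0,0.03,0.195,0,0,0,0],[0,0,0,0,0,0,0],[0,0,0,0,0,0,0]]}}

```text
t: 36.83
tcp_pos: [0.4449, -0.1125, 0.1183]
eef_rot: [0.46, -0.46, 0.537, -0.537]
wrist_force: [0.4, 0.3, -0.3]
opening: 0.0149
```

```bash
python3 - <<'E'
import snap as S
S.snap("k",{"scene":(200,290,220,360),"top":(190,290,270,430)})
from h import *
from workcell import arm
s=arm.observe();print(s["t"],s["tcp_pos"],yaw(s["eef_rot"]),s["wrist_force"],s["torque"])
E
```

```text
36.9333 [ 0.44487171 -0.11263004  0.11830428] (np.float64(-8.749750926660312), array([-3.14509172e-06, -3.22050167e-05, -9.99999999e-01])) [ 0.32578921 -0.40411201 -1.12952935] [-0.00979649 -0.01086733  0.08332635]
```

View pics/scene_k.png

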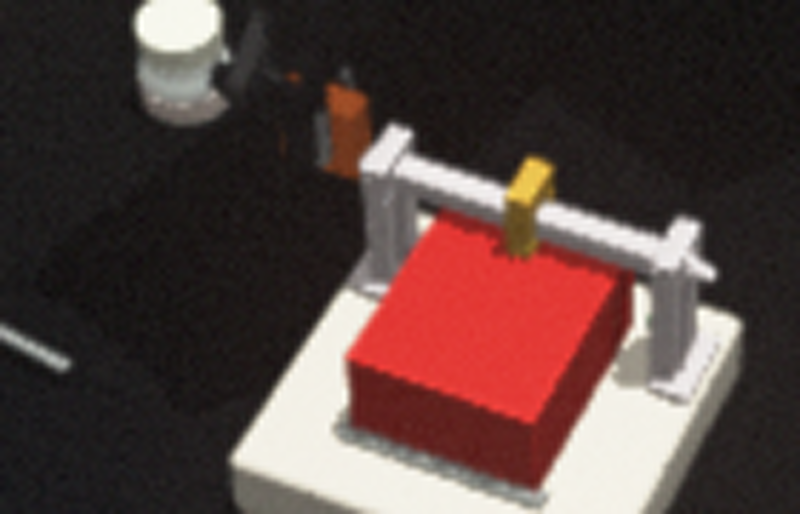

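Emit:
{"op": "carry_out", "data": {"rows": [[0,0.015,0.1,0,0,0,0],[0,0.015,0.1,0,0,0,0],[0,0.015,0.1,0,0,0,0],[0,0.015,0.1,0,0,0,0],[0,0.015,0.1,0,0,0,0],[0,0.015,0.1,0,0,0,0],[0,0.015,0.1,0,0,0,0],[0,0,0,0,0,0,0],[0,0,0,0,0,0,0],[0,0,0,0,0,0,0]]}}

```text
t: 37.77
tcp_pos: [0.4457, -0.1074, 0.1184]
eef_rot: [-0.46, 0.462, -0.536, 0.537]
wrist_force: [-4.1, -12.3, -2.0]
opening: 0.0148
```

Emit:
{"op": "carry_out", "data": {"rows": [[0,0.015,0.1,0,0,0,0],[0,0.015,0.1,0,0,0,0],[0,0,0,0,0,0,0],[0,0,0,0,0,0,0],[0,0,0,0,0,0,0],[0,0,0,0,0,0,0],[0,0,0,0,0,0,0],[0,0,0,0,0,0,0],[0,0,0,0,0,0,0],[0,0,0,0,0,0,0]]}}

```text
t: 38.6
tcp_pos: [0.4458, -0.1073, 0.1185]
eef_rot: [-0.459, 0.463, -0.535, 0.538]
wrist_force: [-8.1, -25.9, -3.3]
opening: 0.0147
```

```bash
python3 - <<'E'
import snap as S
S.snap("l",{"scene":(200,290,220,360),"top":(190,290,270,430)})
from h import *
from workcell import arm
s=arm.observe();print(s["t"],s["tcp_pos"],yaw(s["eef_rot"]),s["wrist_force"],s["torque"])
E
```

```text
38.7 [ 0.44578463 -0.10731163  0.11848846] (np.float64(-8.710970524330442), array([-0.00113905, -0.00735003, -0.99997234])) [ -7.79881072 -24.2664086   -3.70140884] [-3.75720284  1.23550708  0.06697061]
```

View pics/scene_l.png

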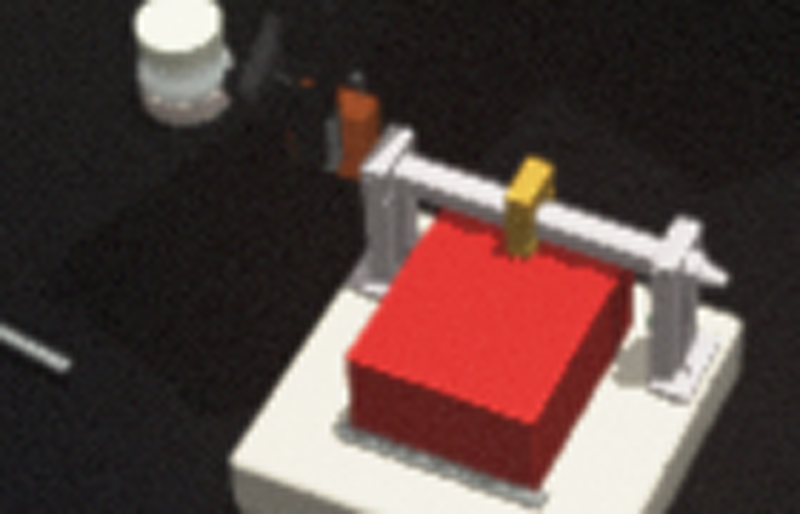

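View pics/top_l.png

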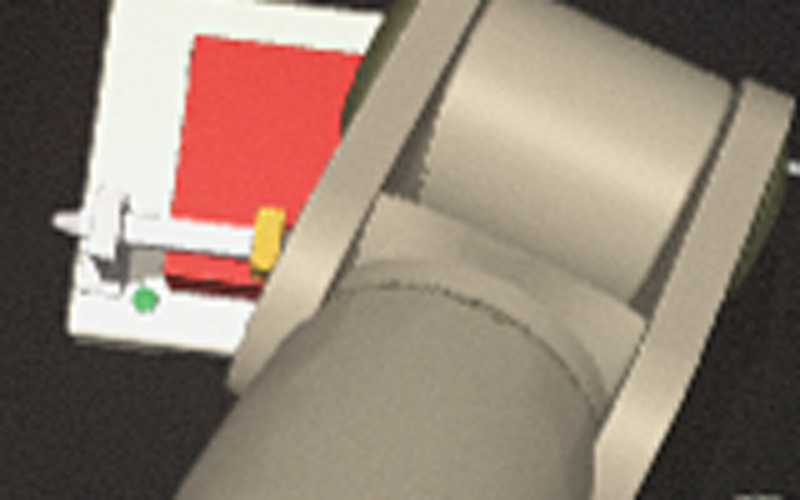

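Emit:
{"op": "carry_out", "data": {"rows": [[0,-0.015,-0.1,0,0,0,0],[0,-0.015,-0.1,0,0,0,0],[0,0,0,0,0,0,0],[0.2,0,0,0,0,0,0],[0.3,0,0,0,0,0,0],[0.5,0,0,0,0,0,0],[0.5,0,0,0,0,0,0],[0.5,0,0,0,0,0,0],[0.5,0,0,0,0,0,0],[0.5,0,0,0,0,0,0]]}}

```text
t: 39.53
tcp_pos: [0.4459, -0.1055, 0.1183]
eef_rot: [-0.46, 0.46, -0.537, 0.537]
wrist_force: [0.7, -0.3, -0.3]
opening: 0.0424
```

Emit:
{"op": "carry_out", "data": {"rows": [[0.5,0,0,0.5,0,0,0],[0.5,0,0,1.0,0,0,0],[0.5,0,0,1.5,0,0,0],[0.5,0,0,2.0,0,0,0],[0.5,0,0,2.5,0,0,0],[0.5,0,0,2.5,0,0,0],[0.5,0,-1.5,1.0,0,0,0],[0.5,0,-3.0,0,0,0,0],[0.5,0,-3.5,0,0,0,0],[0.5,0,-3.5,0,0,0,0]]}}

```text
t: 40.37
tcp_pos: [0.4458, -0.2217, 0.2291]
eef_rot: [-0.461, 0.461, -0.536, 0.537]
wrist_force: [0.2, 0.6, 0.1]
opening: 0.0427
```

Emit:
{"op": "carry_out", "data": {"rows": [[0.5,0,-3.0,0,0,0,0],[0.5,0,-3.0,0,0,0,0],[0.5,0,-2.0,0,0,0,0],[0.5,0,-1.0,0,0,0,0],[0.5,0,0,0,0,0,0],[0.5,0,0,0,0,0,0],[0.5,0,0,0,0,0,0],[0.5,0,0,0,0,0,0],[0.5,0,0,0,0,0,0],[0.5,0,0,0,0,0,0]]}}

```text
t: 41.2
tcp_pos: [0.4461, -0.3099, 0.2285]
eef_rot: [-0.461, 0.461, -0.536, 0.537]
wrist_force: [-0.3, -0.6, -0.7]
opening: 0.0428
```

```bash
python3 - <<'E'
import snap as S
S.snap("m",{"scene":(200,290,230,360),"top":(190,290,270,430)})
from h import *
from workcell import arm
s=arm.observe();print(s["t"],s["tcp_pos"],s["wrist_force"])
E
```

```text
41.3 [ 0.44602793 -0.31020668  0.22839779] [-0.14480963 -0.23648481  0.05614187]
```

View pics/scene_m.png

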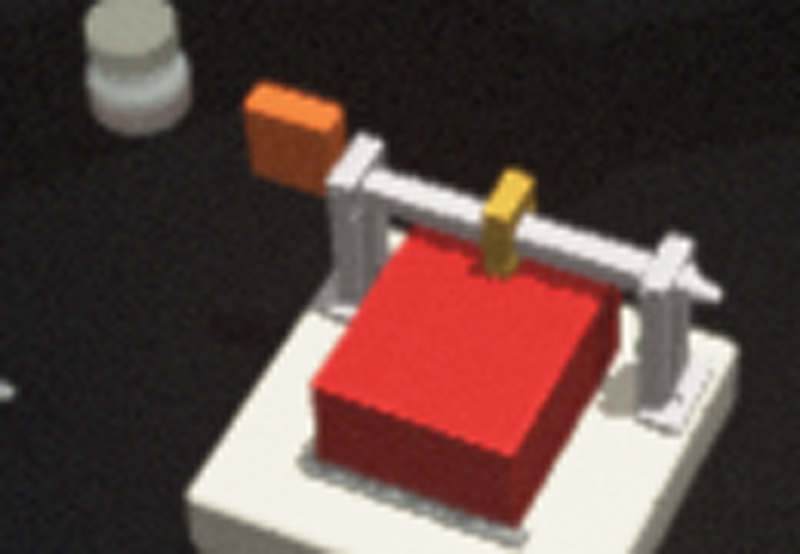

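View pics/top_m.png

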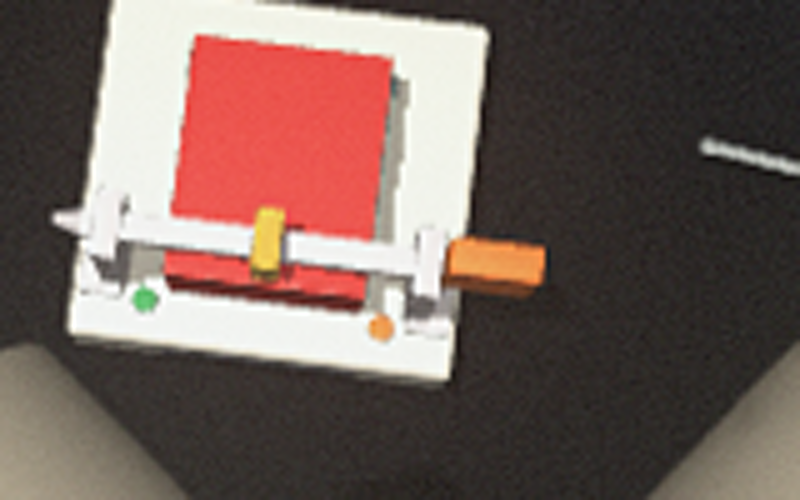

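```bash
python3 - <<'E'
from overlay import *
pose=(504.9,-17.3,-8.74)
E2=[(0,1),(0,2),(0,4),(1,3),(1,5),(2,3),(2,6),(3,7),(4,5),(4,6),(5,7),(6,7)]
for n,crop,s in(("scene",(205,285,265,355),7),("top",(215,265,275,385),7)):
    p=pickle.load(open(n+"_m.pkl","rb")); ex=[]
    for B in (box(-53,-37,-116,-76,110,152),box(-51,-39,-76,94,110,122)):
        W=toW(B,pose); ex+=[(W[a],W[b],(255,0,255)) for a,b in E2]
    draw(p,[(pose,(0,255,0))],crop,s,f"pics/ov_{n}_m.png",ex)
E
```

```text
(no output)
```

View pics/ov_scene_m.png

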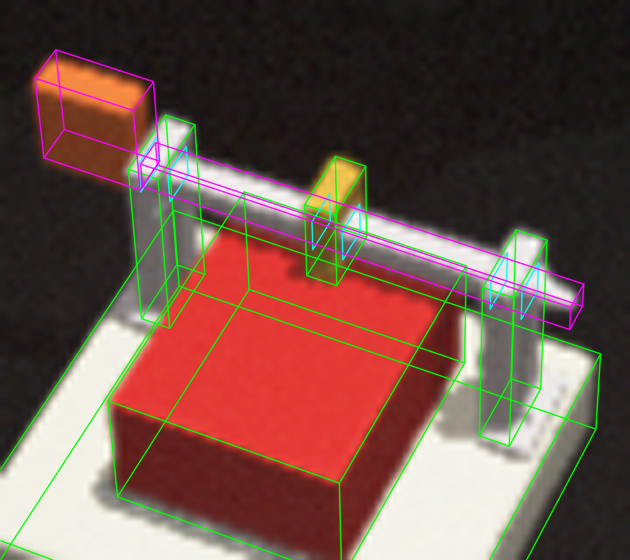

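View pics/ov_top_m.png

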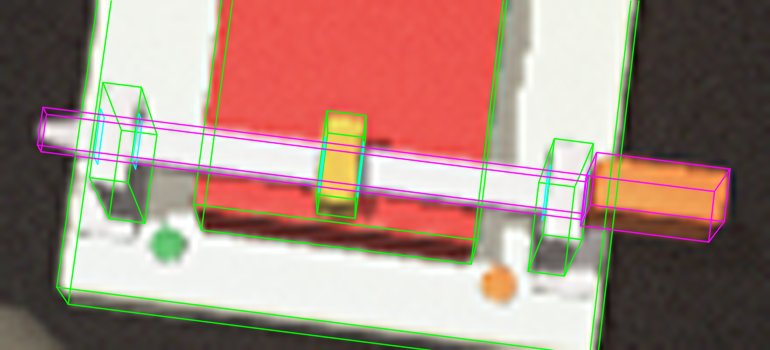

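```bash
python3 -c "
from workcell import job,arm
print(job.job_done()); print(arm.observe()['t'])"
```

```text
the job is handed in; nothing more can be done
None
the job is handed in; nothing more can be done
```

The detector is armed and locked, and I handed the job in at about 41 s of the 72 s allowed. No verdict came back.

**What I did:**
- I pinched the fin on the largest station and swung the cover open.
- I pushed the toggle from left to right until it hit its stop, at about 24 N.
- I swung the cover shut and pressed down on the fin.
- I slid the bar in from the right through all three holes until its grip stopped against the bracket, at about 26 N. Then I let go and backed away.

**What the last checks showed:**
- **Toggle:** the overhead picture, taken before closing the cover, showed it leaning right.
- **Cover:** the fin top was at 138 mm, the value for shut, and held under about 35 N.
- **Bar:** after release, both cameras showed it through bracket, fin and bracket. The grip was at the bracket and the tip stuck out the far side, matching the home position to about a pixel.
- **Arm:** it was clear of everything, with no force on the wrist.
- **Jar, screwdriver and blue box:** I didn't touch them.

**What disagreed:**
- The two cameras' depth readings differed by about 6 mm in x.
- The scene camera's outline fit of the station was about 4 mm off the overhead one. I used the overhead fit because its overlay matched both pictures, and the bar then went in with almost no side force.
- In the scene picture, one edge of the grip was about 1 pixel (2–3 mm) off the modelled home position. I put that down to camera error, since the bar had stopped firmly.

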